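# Free the malachite slab from the screw press and tuck it under the acrylic riser

### The job

Unscrew the press's handwheel (counter-clockwise from above; it climbs with its stem) until the pad and its lips are well clear above the slab's thick head, at least 15 mm up, while the slab stays where it is. Then draw the malachite slab out by its thin tail, set it flat on the shelf top and let go, take it again by its thick head, and slide the tail from the robot's side straight in under the clear riser, midway between its legs, until the head's shoulder is up against the riser's front edge (a gap of a few millimetres is fine). Leave the press open, the slab lying flat and released, and do not disturb the three apache tears on the riser or the loupe, jar, candle, geode and tin.

Things in the scene. Friction and masses are not known exactly. Their poses are not given: they have to be found in the camera images.
- press: Fixed small steel screw press standing on the shelf top, 124 mm wide (its y), 80 mm deep (its x), origin under its centre; its -x faces the robot, roughly. Bed plate 10 mm thick (top at z 10 mm). Two round columns, 14 mm thick, at y +-52 mm carry a bridge 30 mm deep (x), 124 mm wide, at z 98 to 114 mm, with a 28 mm brass boss on it up to z 120 mm. The vertical stem passes through the bridge at the origin's x, y.
- wheel_center (a point): Centre of the round handwheel on top of the stem: a disc of 62 mm diameter, rim 14 mm tall, axis vertical; this point is on the axis at the middle of the rim's height (145 mm above the shelf top when fully screwed down) and rises with the stem. Any grasp across the diameter will do. Under the rim it is open down to the bridge (24 mm when fully down). Turning takes about 0.12 N m.
- handwheel (a joint): Angle of the handwheel, rad, 0 = fully screwed down, growing counter-clockwise seen from above (opening), stop at 6.28. It begins between 0 and 0.8 and stays where it is left.
- press_stem (a joint): Rise of stem, pad and handwheel, m: 0 fully down, 0.030 fully up; 30 mm per turn (4.77 mm per rad). The square pad at the stem's foot (68 mm along x, 50 mm along y, 10 mm thick) has its underside at z 47 mm when down; lips 4 mm thick along its front and back edges (inner faces 60 mm apart) hang 12 mm lower and trap the slab's head between them. They clear the head from a rise of 12 mm up.
- slab: The loose malachite slab, one rigid piece: a thick head, 55 x 55 x 36 mm, and a thin tail that continues from it along the slab's -x, 38 mm wide, 20 mm thick and 80 mm long, undersides flush (135 mm in all). This origin is under the head's centre. About 0.45 kg, polished stone, banded green. At the start its head lies on the press bed under the pad, and the tail sticks out towards the robot.
- slab_head (a point): Centre of the slab's head (18 mm above its underside); axes as the slab: -x towards the tail, z up.
- slab_tail (a point): Middle of the slab's tail, 67.5 mm from the head's centre along -x, 10 mm above the underside.
- slab_shoulder (a point): Middle of the head's step (shoulder) where the tail begins, 27.5 mm from the head's centre along -x, 10 mm above the underside.
- riser: Fixed clear acrylic riser (bridge): deck 80 mm deep (x), 110 mm wide (y), 5 mm thick, underside 30 mm and top 35 mm above the shelf top; 5 mm thick legs along both sides (inner faces at y +-50 mm), open to front and back. Origin under its centre; its -x side (front) faces roughly towards the robot. The tail fits under it, the head does not.
- riser_mouth (a point): Middle of the riser's front edge, 40 mm from its centre along its -x, 10 mm above the shelf top; axes as the riser: +x leads in under the deck.
- tear0: One of three polished black apache tears, loose, 30 mm across and 24.5 mm tall, standing in a row on the riser's deck (55 mm behind the front edge); origin under its centre.
- tear1: One of three polished black apache tears, loose, 30 mm across and 24.5 mm tall, standing in a row on the riser's deck (55 mm behind the front edge); origin under its centre.
- tear2: One of three polished black apache tears, loose, 30 mm across and 24.5 mm tall, standing in a row on the riser's deck (55 mm behind the front edge); origin under its centre.
- loupe_mid (a point): Bystander: chrome loupe lying flat, 112 mm long, 48 mm wide at its lens, 12 mm tall; point at the middle of its length, 6 mm up; its x axis runs from the handle to the lens.
- jar_mid (a point): Bystander: jar, 56 mm diameter, 75 mm tall; point half-way up its axis.
- geode_mid (a point): Bystander: grey closed geode, 86 mm across, 55 mm tall; point 27 mm up its axis.
- tin_mid (a point): Bystander: round tin, 72 mm diameter, 40 mm tall; point half-way up its axis.
- candle_mid (a point): Bystander: pillar candle, 56 mm diameter, 65 mm tall; point half-way up its axis.
There are look-alikes about, which are no part of the job. What is shaped like the slab but yellow is not meant. Leave any turquoise look-alike of the press alone.

How it is judged:
On the way, in this order (a step that is already met when the one before it is completed fails the run):
1. the press is unscrewed: stem raised 15 mm or more with the slab still in its place (moved less than 15 mm) (value of joint press_stem above 0.015 m and distance of slab_head from where it was at the start of the episode below 0.015 m), for 0.2 s.
2. the slab is out of the press, flat on the shelf top and let go (horizontal distance between slab_head and press above 0.068 m and height (world z) of slab_head below 0.023 m and angle between slab_head's own z axis and vertical below 0.08 rad and contact force between the fingers and slab below 0.1 N), for 0.2 s.
At the end, for the whole second after the job is handed in: Slab flat, released, at rest, tail under the riser: shoulder within 15 mm of its front edge and of midway between the legs, straight to 0.18 rad; stem still up 13 mm or more; tears within 15 mm, loupe, jar, candle, geode and tin within 25 mm of where they began (x of slab_shoulder in the frame of riser_mouth between -0.015 and 0.006 m and y of slab_shoulder in the frame of riser_mouth between -0.015 and 0.015 m and x of slab_tail in the frame of riser_mouth above 0.02 m and angle between the x axis of slab_head and the x axis of riser, either way round below 0.18 rad and height (world z) of slab_head below 0.023 m and angle between slab_head's own z axis and vertical below 0.08 rad and linear speed of slab below 0.02 m/s and value of joint press_stem above 0.013 m and distance of each of tear0, tear1, tear2 from where it was at the start of the episode below 0.015 m and distance of each of loupe_mid, jar_mid, geode_mid, tin_mid, candle_mid from where it was at the start of the episode below 0.025 m); the robot touches nothing.
It fails at once if an apache tear is shifted by 15 mm or more (distance of any of tear0, tear1, tear2 from where it was at the start of the episode above 0.015 m).
It fails at once if the loupe, jar, candle, geode or tin is shifted by 25 mm or more (distance of any of loupe_mid, jar_mid, geode_mid, tin_mid, candle_mid from where it was at the start of the episode above 0.025 m).
It also fails if it takes over 72 s, if anything falls off the work surface, if the arm or the gripper's body presses on something with over 40 N, if the wrist force passes 120 N, or if a joint passes its speed limit or range.

### The arm

A 6-joint arm with a two-finger parallel gripper is mounted at the origin on the work surface. World frame = base frame: x ahead of the robot, y to its left, z up, the work surface at z = 0. Lengths are in m, angles in rad, forces in N, time in s.
With the tool pointing down it reaches from about 0.35 to 0.775 m from the base axis. Payload 5.5 kg.
Tool frame: the origin (TCP) lies at the very end of the fingers, on their centre line; the grasp point (between the pads) lies 19 mm behind it; z points along the fingers, x is the direction in which the jaws open and shut, and the axes are right-handed (so a half turn about z gives the same grasp; the last joint's range is limited). The gripper opens to 85 mm and grips with 20 to 120 N. Pads are 22 mm wide; open, the fingers measure 114 mm over their backs; the gripper's body (76 mm by 85 mm) begins 54 mm behind the grasp point. The pads swing forward as they close: fully open they stand 13 mm farther back than shut.
Start: joints at [1.169, 0.313, 0.046, 1.304, 0, 1.431], TCP at [0.149, 0.555, 0.193] pointing down, gripper open.
Joint ranges: [-2.76, 2.76], [-0.86, 1.69], [-1.03, 1.26], [-2.2, 2.34], [-1.47, 1.5], [-3.14, 3.14]. Speed limits (rad/s): [2.57, 2.57, 3.14, 3.14, 3.14, 3.14].

### API

Orientations are given as a unit quaternion [w, x, y, z].
In Python, from workcell import monitor, eyes, ticket gives the robot as it stands.
- The arm moves only by the tool send_rows, never from a script. Its argument "targets" is a list of rows, each a list of 5 numbers: the shift along the world's x, y, z in m, then the turn about the world's z in degrees, then the closure in counts, from 0 (fully open) to 255 (shut). A call has 1 to 12 rows; each row shifts and turns the commanded pose from where the row before left it; what a row does not reach is not made up. A row lasts 1/10 s, in which the tool goes at most 50 mm and 8.59 degrees, less where a joint would pass 70% of its speed; a pose out of reach is approached as far as the arm can. A call is refused whole if a number of a shift passes 0.05 or a number of a turn 8.59, either way. A call with a gripper value outside its range is refused whole. The fingers move at their own pace and stop on an object; "newtons" is the grip in N (left out, the last holds). Time passes only in rows, so rows that do not move let the fingers close. It gives the time, the measured TCP pose, the force and the opening at its end, in the units of the state.
- monitor.get_state(): the state, without advancing time (a new reading comes with each control period).
- eyes.read_camera(name): name is "scene" or "top"; returns a dict with "img" (420x560x3 uint8, red, green, blue), "z_map" (420x560 float32, m along the optical axis (not along the pixel's ray), 0 where there is no reading), "camera_matrix" (3x3 intrinsics, pixels), "k1" (the pictures are not rectified: a ray, as slopes to the right and down, at radius r is drawn at 1 + k1 r^2 times it, then the intrinsics apply), "pose" (4x4, takes a point from camera to world coordinates). Camera axes: x right, y down, z forward; pixel columns grow to the right and rows downward; lengths in m; the calibration is good to about 2 mm. A picture is of the moment at which its call begins.
- ticket.hand_in(): hands the job in, once; it reports no verdict.
Trained networks look in the newest picture that a camera, given by its name, has taken for a name from the list of things; names that differ only in an ending like _2 or _b are one class to them, and where a whole thing is asked for, a point or a joint stands for the part that bears it (a point fixed in the world has none). Each returns a list of dicts, best first, with "conf" (0 to 1); they miss things now and then, are a little off and sometimes report something else, mostly with a low value. They report only what shows in the picture. A call takes as long as a camera call. They do not tell look-alikes from the thing itself.
- eyes.spot_in(name, camera): "xyz" ([x, y, z] in m, in world coordinates, good to about 4 mm: the middle of the surface that is visible of it).
- eyes.tip_of(name, camera): "xyz" ([x, y, z] in m, in world coordinates, good to about 4 mm: a listed point, or the origin of a listed thing).
The state is a dict: "clock": time; "joint_pos": joint angles; "qvel": joint speeds; "tau": joint torques, N m; "tcp_pos": TCP position; "orientation": TCP orientation; "wrist_force": force on the tool from outside, world axes, zero at the start; "ft_torque": the same for the moment, N m; "finger_gap": finger opening in m.
Only numpy, scipy, OpenCV 4.12 (cv2) and the standard library are available. Lean on these libraries where they do the work, as an engineer would, in place of code of your own. Each camera call takes 0.05 s, during which the arm holds its last target.

## Working session

There is one attempt and no reset: what is moved stays moved. The work goes in short steps, Python scripts to look and compute and a tool call to move; the robot and the scene stay as the last step left them, time stands still between calls to the robot, and variables do not carry over. Pictures are saved under pics/ and viewed, and the job is handed in when it is done.

Besides the shell and the picture viewer there is one more tool, called after "Request:" as a command line: name --pt "numbers of a row" for each row, then --argument value for the rest. send_rows: Moves the arm, as the interface text tells. Its arguments: {"type":"object","properties":{"targets":{"type":"array"},"newtons":{"type":"number"}},"required":["targets"]}

```bash
mkdir -p pics; ls; cat > h.py <<'E'
from workcell import monitor, eyes, ticket
import numpy as np, cv2
def snap(cam,fn):
    d=eyes.read_camera(cam); cv2.imwrite('pics/'+fn,d['img'][:,:,::-1]); return d
def p2w(d,u,v,z=None):
    K=np.array(d['camera_matrix']); x=np.array([(u-K[0,2])/K[0,0],(v-K[1,2])/K[1,1]])
    k=d['k1']; y=x.copy()
    for _ in range(20): y=x/(1+k*(y@y))
    T=np.array(d['pose'])
    ray=np.array([y[0],y[1],1.])
    if z is None:
        return T[:3,:3]@(ray*d['z_map'][int(round(v)),int(round(u))])+T[:3,3]
    r=T[:3,:3]@ray; return T[:3,3]+r*(z-T[2,3])/r[2]
def w2p(d,p):
    T=np.array(d['pose']); c=T[:3,:3].T@(np.array(p)-T[:3,3]); s=c[:2]/c[2]; s=s*(1+d['k1']*(s@s)); K=np.array(d['camera_matrix'])
    return K[0,0]*s[0]+K[0,2],K[1,1]*s[1]+K[1,2]
E
python3 - <<'E'
from h import *
np.set_printoptions(precision=3,suppress=True)
for c in('top','scene'):
    d=snap(c,c+'0.png'); print(c,np.array(d['pose']),d['k1'])
    for n in ['press','wheel_center','slab','slab_head','slab_tail','riser','riser_mouth','tear0','loupe_mid','jar_mid','geode_mid','tin_mid','candle_mid']:
        print(n,[(round(r['conf'],2),np.round(r['xyz'],3).tolist(),np.round(w2p(d,r['xyz'])).tolist()) for r in eyes.tip_of(n,c)[:4]])
print(monitor.get_state())
E
```

```text
pics
top [[-0.013 -0.99   0.138  0.36 ]
 [-1.     0.013  0.    -0.019]
 [-0.002 -0.138 -0.99   1.179]
 [ 0.     0.     0.     1.   ]] -0.06352848978863598
press [(0.96, [0.614, 0.244, -0.002], [185.0, 176.0]), (0.69, [0.292, 0.195, -0.002], [200.0, 288.0]), (0.56, [0.616, 0.245, 0.146], [172.0, 163.0])]
wheel_center [(0.96, [0.296, 0.196, 0.145], [189.0, 290.0]), (0.74, [0.619, 0.246, 0.148], [171.0, 162.0])]
slab [(0.58, [0.683, 0.408, 0.001], [130.0, 153.0]), (0.41, [0.584, 0.245, 0.017], [183.0, 185.0])]
slab_head [(0.94, [0.621, 0.249, 0.03], [181.0, 171.0])]
slab_tail [(0.83, [0.736, 0.435, 0.005], [121.0, 136.0]), (0.68, [0.55, 0.239, 0.018], [184.0, 196.0])]
riser [(0.58, [0.616, -0.231, -0.0], [348.0, 173.0])]
riser_mouth [(0.96, [0.578, -0.22, 0.009], [345.0, 185.0]), (0.42, [0.597, -0.01, 0.034], [272.0, 178.0])]
tear0 [(0.61, [0.635, -0.195, 0.039], [337.0, 163.0]), (0.49, [0.628, -0.23, 0.034], [350.0, 166.0]), (0.42, [0.625, -0.26, 0.031], [360.0, 167.0]), (0.17, [0.593, -0.009, 0.03], [272.0, 179.0])]
loupe_mid [(0.89, [0.483, 0.001, 0.007], [268.0, 219.0])]
jar_mid [(0
[... 1507 characters left out ...]
[(0.91, [0.535, -0.431, 0.024], [126.0, 220.0])]
tin_mid [(0.98, [0.532, 0.42, 0.022], [432.0, 268.0])]
candle_mid [(0.96, [0.6, -0.011, 0.031], [260.0, 257.0]), (0.62, [0.539, 0.42, 0.022], [433.0, 270.0]), (0.41, [0.688, 0.002, 0.032], [256.0, 283.0])]
{'clock': 1.4, 'joint_pos': array([ 1.169,  0.313,  0.046,  1.304, -0.   ,  1.431]), 'qvel': array([ 0.002, -0.001, -0.001, -0.001,  0.   , -0.   ]), 'tau': array([  0.002, -48.046,  29.88 ,   0.001,   0.   ,   0.   ]), 'tcp_pos': array([0.149, 0.555, 0.193]), 'orientation': array([-0.   ,  0.793,  0.609,  0.   ]), 'wrist_force': array([-0.002, -0.536, -0.469]), 'ft_torque': array([ 0.004,  0.026, -0.053]), 'finger_gap': 0.08528911076401195}
```

View images.

```bash
python3 - <<'E'
import cv2
a=cv2.imread('pics/top0.png'); b=cv2.imread('pics/scene0.png')
cv2.imwrite('pics/t0b.png',cv2.resize(a[100:320,80:460],None,fx=2.1,fy=2.1,interpolation=3))
cv2.imwrite('pics/s0b.png',cv2.resize(b[130:370,90:480],None,fx=2,fy=2,interpolation=3))
cv2.imwrite('pics/crop0.png',cv2.resize(b[215:305,320:400],None,fx=6,fy=6,interpolation=3))
E
```

```text
(no output)
```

View pics/t0b.png

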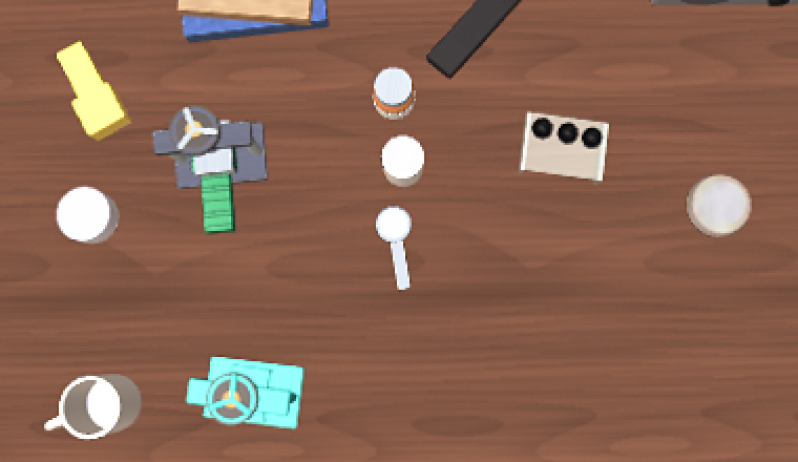

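View pics/s0b.png

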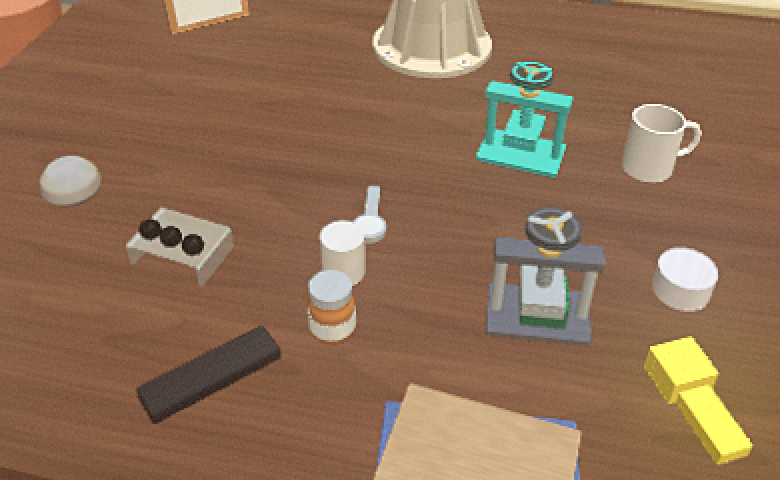

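View pics/crop0.png

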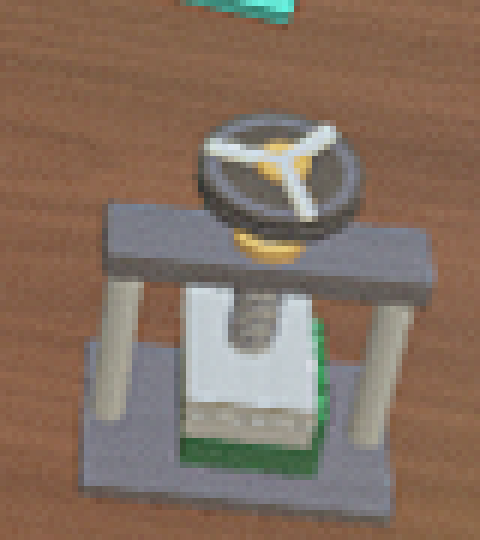

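```bash
cat >> h.py <<'E'
def cloud(d):
    K=np.array(d['camera_matrix']); v,u=np.mgrid[0:420,0:560]
    pts=np.stack([u.ravel(),v.ravel()],1).astype(float)
    x=(pts-[K[0,2],K[1,2]])/[K[0,0],K[1,1]]; y=x.copy()
    for _ in range(10): y=x/(1+d['k1']*(y**2).sum(1,keepdims=True))
    z=np.array(d['z_map']).ravel(); c=np.c_[y*z[:,None],z]; T=np.array(d['pose'])
    return (c@T[:3,:3].T+T[:3,3]).reshape(420,560,3)
def box(P,m):
    r=cv2.minAreaRect((P[m][:,:2]*1000).astype(np.float32)); return [np.round(r[0],1),np.round(r[1],1),round(r[2],1)]
E
python3 - <<'E'
from h import *
np.set_printoptions(precision=4,suppress=True)
for c in('top','scene'):
    d=eyes.read_camera(c); P=cloud(d); I=d['img'].astype(int)
    R,G,B=I[...,0],I[...,1],I[...,2]; X,Y,Z=P[...,0],P[...,1],P[...,2]
    near=(abs(X-.6)<.15)&(abs(Y-.245)<.1)
    m=near&(G>R+30)&(G>B+30)
    print(c,'green',m.sum(),box(P,m),np.percentile(Z[m],[5,50,95]))
    t=m&(X<.585)&(Z>.022)&(Z<.04)
    print(' tail',t.sum(),box(P,t) if t.sum()>5 else 0, np.median(Z[t]))
    w=near&(Z>.135)&(Z<.175)
    print(' wheel',w.sum(),box(P,w),np.percentile(Z[w],[5,50,95]),cv2.minEnclosingCircle((P[w][:,:2]*1000).astype(np.float32)))
    b=near&(Z>.105)&(Z<.118); print(' bridge',b.sum(),box(P,b))
    b=near&(Z>.005)&(Z<.0125)&~m; print(' bed',b.sum(),box(P,b))
    r=(abs(X-.616)<.08)&(abs(Y+.23)<.1)&(Z>.028)&(Z<.042); print(' riser',r.sum(),box(P,r),np.median(Z[r]))
    r=(abs(X-.616)<.08)&(abs(Y+.23)<.1)&(Z>.05); print(' tears',r.sum(),box(P,r))
    l=(abs(X-.485)<.08)&(abs(Y)<.05)&(Z>.006)&(Z<.02); print(' loupe',l.sum(),box(P,l))
E
```

```text
top green 371 [array([559.7, 243.1]), array([101.6,  44.1]), 10.9] [0.0267 0.0307 0.0344]
 tail 357 [array([547.9, 241.1]), array([76. , 38.2]), 4.6] 0.03071118335809464
 wheel 453 [array([618.2, 242.2]), array([59.9, 58.6]), 27.6] [0.1479 0.1526 0.1569] ((618.7151489257812, 242.34747314453125), 31.233062744140625)
 bridge 280 [array([618.6, 242.7]), array([ 31.2, 123.3]), 5.5]
 bed 444 [array([599.6, 243.7]), array([199.2, 299.6]), 89.4]
 riser 859 [array([ 618.7, -227. ]), array([111.2,  81.4]), 80.8] 0.035671823560457394
 tears 215 [array([ 632.2, -227.7]), array([91.5, 25.8]), 78.3]
 loupe 370 [array([490.6,   2.2]), array([ 83.4, 114.8]), 82.6]
scene green 99 [array([630. , 260.7]), array([39.4, 75.2]), 50.1] [0.0141 0.0233 0.0458]
 tail 0 0 nan
 wheel 499 [array([619. , 243.4]), array([63.2, 59.8]), 3.1] [0.1437 0.151  0.1549] ((618.4927978515625, 243.46641540527344), 32.04780197143555)
 bridge 502 [array([619.6, 242.8]), array([ 32.6, 122.1]), 5.6]
 bed 685 [array([651. , 245.3]), array([147.4, 122.1]), 4.7]
 riser 692 [array([ 619.8, -226. ]), array([111.8,  82.9]), 82.3] 0.03446012457026831
 tears 184 [array([ 635.9, -227.2]), array([91. , 24.8]), 79.3]
 loupe 230 [array([489.7,  -2.9]), array([112.5,  41.2]), 19.5]
  return _methods._mean(a, axis=axis, dtype=dtype,
  ret = ret.dtype.type(ret / rcount)
```

Candidates: the green slab in the steel press (top px 183,190) against the yellow slab (130,153), and the steel press (185,176) against the turquoise press (195,288). The crop shows a grey press with green stone under its pad, so I choose the steel press and the green slab. The measured sizes fit: wheel 62 mm, bridge 31x123 mm, tail 38 mm wide, riser 111x81 mm.

Request:
send_rows --pt "0.039 -0.026 0.002 -8.5 0" --pt "0.039 -0.026 0.002 -8.5 0" --pt "0.039 -0.026 0.002 -8.5 0" --pt "0.039 -0.026 0.002 -8.5 0" --pt "0.039 -0.026 0.002 -8.5 0" --pt "0.039 -0.026 0.002 -8.5 0" --pt "0.039 -0.026 0.002 -8.5 0" --pt "0.039 -0.026 0.002 -8.5 0" --pt "0.039 -0.026 0.002 -8.5 0" --pt "0.039 -0.026 0.002 -8.5 0" --pt "0.039 -0.026 0.002 -8.5 0" --pt "0.039 -0.026 0.002 -8.5 0" --newtons 50

```text
clock: 2.7
tcp_pos: [0.6183, 0.2421, 0.2174]
orientation: [-0.0, 0.972, -0.236, 0.0]
wrist_force: [0.6, 1.1, 0.8]
finger_gap: 0.0855
```

Request:
send_rows --pt "0 0 0 0 0" --pt "0 0 0 0 0"

```text
clock: 2.9
tcp_pos: [0.6175, 0.2424, 0.2163]
orientation: [0.0, 0.972, -0.234, -0.001]
wrist_force: [-1.3, -0.2, -0.2]
finger_gap: 0.0853
```

Request:
send_rows --pt "0.001 0.0005 -0.03 0 0" --pt "0 0 -0.03 0 0" --pt "0 0 -0.02 0 0" --pt "0 0 -0.01 0 0" --pt "0 0 0 0 0" --pt "0 0 0 0 255" --pt "0 0 0 0 255" --pt "0 0 0 0 255" --pt "0 0 0 0 255" --pt "0 0 0 0 255" --pt "0 0 0 0 255" --newtons 50

```text
clock: 4.0
tcp_pos: [0.618, 0.2439, 0.1274]
orientation: [-0.0, 0.972, -0.234, 0.0]
wrist_force: [0.3, -0.5, 0.2]
finger_gap: 0.0005
```

```bash
python3 - <<'E'
from h import *
d=snap('scene','s1.png');a=d['img'][:,:,::-1]
cv2.imwrite('pics/s1b.png',cv2.resize(a[120:310,270:470],None,fx=3,fy=3,interpolation=3))
d=snap('top','t1.png');a=d['img'][:,:,::-1]
cv2.imwrite('pics/t1b.png',cv2.resize(a[100:320,80:300],None,fx=2.5,fy=2.5,interpolation=3))
E
```

```text
(no output)
```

View pics/s1b.png

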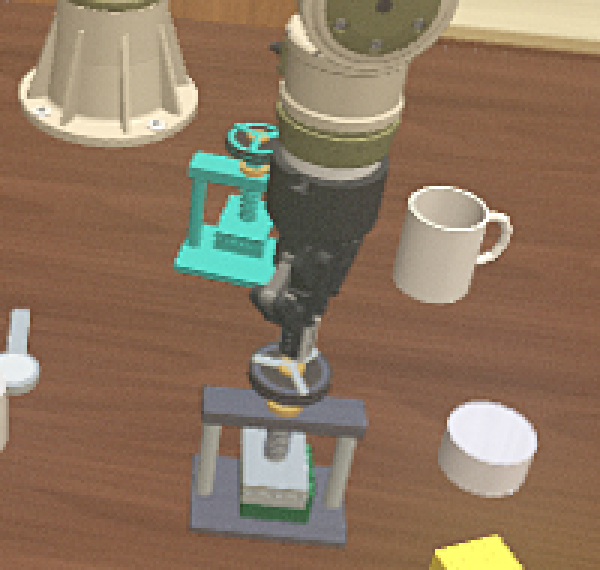

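View pics/t1b.png

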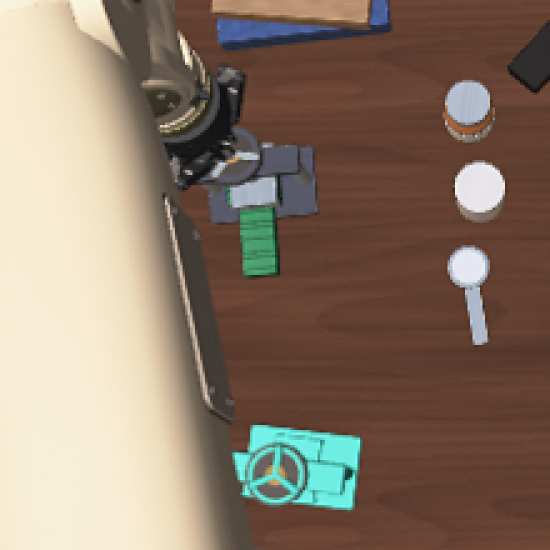

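```bash
python3 - <<'E'
from h import *
np.set_printoptions(precision=3,suppress=True)
s=monitor.get_state(); print({k:s[k] for k in('clock','joint_pos','tcp_pos','wrist_force','ft_torque','finger_gap')})
for c in('top','scene'):
    d=snap(c,c+'2.png'); print(c,w2p(d,s['tcp_pos']),w2p(d,s['tcp_pos']+[0,0,.04]),w2p(d,[.619,.243,.145]))
    a=d['img'][:,:,::-1].copy(); u,v=map(int,w2p(d,[.619,.243,.145]))
    cv2.imwrite('pics/z%s2.png'%c,cv2.resize(a[v-45:v+30,u-45:u+45],None,fx=7,fy=7,interpolation=3))
    P=cloud(d); 
    X,Y,Z=P[...,0],P[...,1],P[...,2]
    near=(abs(X-.6)<.15)&(abs(Y-.245)<.12)
    for z0 in np.arange(.1,.26,.01):
        m=near&(Z>z0)&(Z<z0+.01)
        if m.sum(): print(round(z0,2),m.sum(),P[m].min(0)[:2],P[m].max(0)[:2])
E
```

```text
{'clock': 4.1, 'joint_pos': array([ 0.255,  0.512,  0.184,  1.243, -0.   ,  2.297]), 'tcp_pos': array([0.618, 0.244, 0.127]), 'wrist_force': array([ 0.704,  0.284, -0.356]), 'ft_torque': array([-0.013, -0.02 , -0.062]), 'finger_gap': 0.000340022416497212}
top (np.float64(173.9836175441203), np.float64(164.02638200648684)) (np.float64(170.12274136603145), np.float64(160.27697991164632)) (np.float64(172.64717722178685), np.float64(161.97620135062715))
0.1 29 [0.599 0.182] [0.636 0.291]
0.11 178 [0.6  0.18] [0.638 0.285]
0.13 2 [0.602 0.215] [0.612 0.22 ]
0.14 50 [0.587 0.213] [0.65  0.264]
0.15 237 [0.588 0.214] [0.648 0.263]
0.16 2 [0.61  0.238] [0.61  0.241]
0.17 10 [0.606 0.233] [0.626 0.241]
0.18 11 [0.604 0.232] [0.627 0.246]
0.19 6 [0.604 0.233] [0.618 0.241]
0.2 13 [0.603 0.227] [0.625 0.243]
0.21 32 [0.585 0.219] [0.639 0.263]
0.22 50 [0.579 0.213] [0.652 0.259]
0.23 55 [0.57  0.211] [0.656 0.259]
0.24 46 [0.566 0.206] [0.665 0.258]
0.25 100 [0.56  0.205] [0.679 0.273]
scene (np.float64(365.39711064571156), np.float64(249.93152351266207)) (np.float64(367.78632696328816), np.float64(236.76536098206157)) (np.float64(366.02360833768273), np.float64(244.4407867689282))
0.1 174 [0.614 0.181] [0.639 0.305]
0.11 430 [0.6   0.182] [0.639 0.304]
0.12 4 [0.626 0.235] [0.629 0.253]
0.13 2 [0.626 0.256] [0.644 0.273]
0.14 129 [0.594 0.214] [0.65  0.274]
0.15 301 [0.593 0.213] [0.651 0.273]
0.16 8 [0.617 0.236] [0.629 0.257]
0.17 37 [0.62  0.232] [0.634 0.257]
0.18 41 [0.616 0.232] [0.634 0.257]
0.19 35 [0.617 0.233] [0.636 0.257]
0.2 10 [0.618 0.242] [0.649 0.26 ]
0.21 70 [0.595 0.221] [0.655 0.27 ]
0.22 46 [0.588 0.216] [0.663 0.273]
0.23 93 [0.578 0.213] [0.669 0.277]
0.24 77 [0.577 0.209] [0.676 0.278]
0.25 144 [0.613 0.206] [0.679 0.268]
```

View pics/zscene2.png

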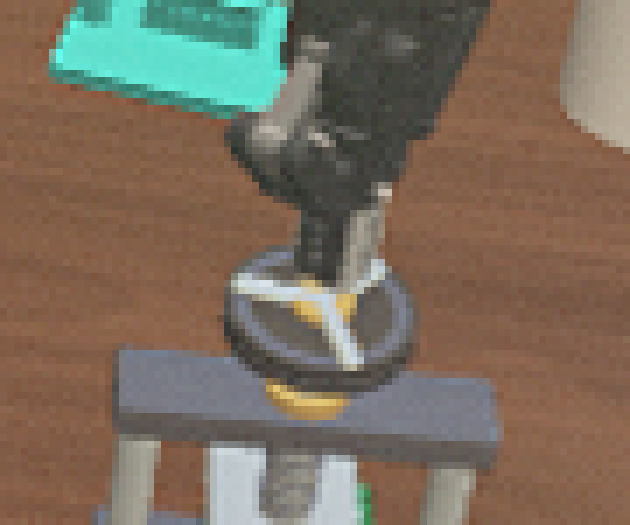

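View pics/ztop2.png

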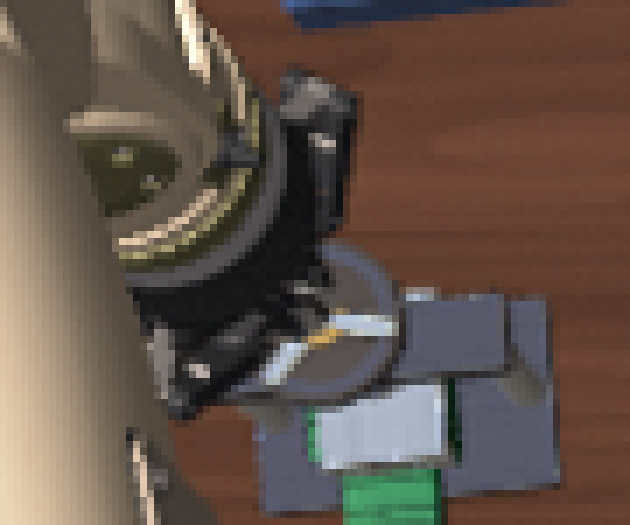

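Request:
send_rows --pt "0 0 0 0 0" --pt "0 0 0 0 0" --pt "0 0 0 0 0" --pt "0 0 0 0 0" --pt "0 0 0 0 0" --pt "0 0 0 0 0"

```text
clock: 4.8
tcp_pos: [0.6179, 0.244, 0.1273]
orientation: [-0.0, 0.972, -0.233, 0.0]
wrist_force: [-0.7, -0.7, -0.5]
finger_gap: 0.0849
```

```bash
python3 - <<'E'
from h import *
np.set_printoptions(precision=3,suppress=True)
s=monitor.get_state(); print(s['finger_gap'])
for c in('top','scene'):
    d=snap(c,c+'3.png')
    a=d['img'][:,:,::-1].copy(); u,v=map(int,w2p(d,[.619,.243,.145]))
    for sg in(-1,1):
        for z in (.127,.14,.157,.17):
            # tool x yaw -27deg
            yaw=-np.deg2rad(27); p=s['tcp_pos'].copy(); p[:2]+=sg*.045*np.array([np.cos(yaw),np.sin(yaw)]); p[2]=z
            q=w2p(d,p); print(c,sg,z,((q[0]-u+45)*7,(q[1]-v+45)*7))
    cv2.imwrite('pics/z%s3.png'%c,cv2.resize(a[v-45:v+30,u-45:u+45],None,fx=7,fy=7,interpolation=3))
E
```

```text
0.0848693122761759
top -1 0.127 (np.float64(271.5380585681984), np.float64(442.93417576084613))
top -1 0.14 (np.float64(262.23758400142134), np.float64(435.85854228772564))
top -1 0.157 (np.float64(249.7351903668823), np.float64(426.34558121577425))
top -1 0.17 (np.float64(239.9038865666488), np.float64(418.8639269565656))
top 1 0.127 (np.float64(385.58349125702927), np.float64(231.01079921837658))
top 1 0.14 (np.float64(377.7416689862152), np.float64(221.48770431906092))
top 1 0.157 (np.float64(367.2036148058045), np.float64(208.6887989607856))
top 1 0.17 (np.float64(358.91981131998614), np.float64(198.62655575516007))
scene -1 0.127 (np.float64(380.5889953965046), np.float64(284.93853125879076))
scene -1 0.14 (np.float64(386.3679302573422), np.float64(255.7893285993374))
scene -1 0.157 (np.float64(394.07164984953107), np.float64(216.89034438053073))
scene -1 0.17 (np.float64(400.0778327356432), np.float64(186.53019900157028))
scene 1 0.127 (np.float64(237.05566299760216), np.float64(433.5735697035152))
scene 1 0.14 (np.float64(241.8839743410408), np.float64(403.99770813746863))
scene 1 0.157 (np.float64(248.32956614540626), np.float64(364.4734187624081))
scene 1 0.17 (np.float64(253.36209769758466), np.float64(333.5807240410811))
```

View pics/zscene3.png

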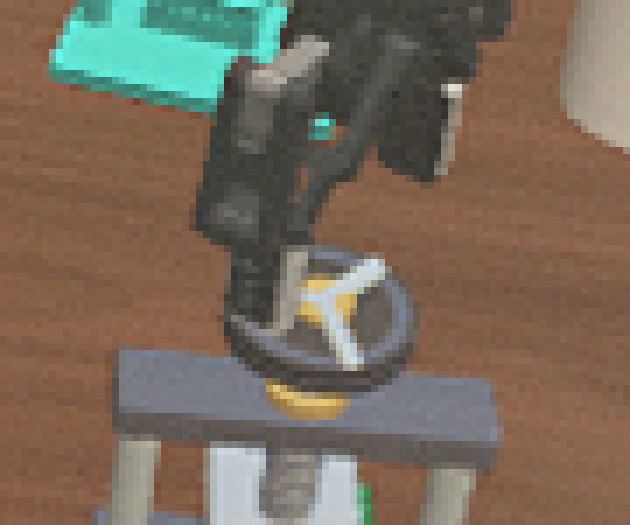

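View pics/ztop3.png

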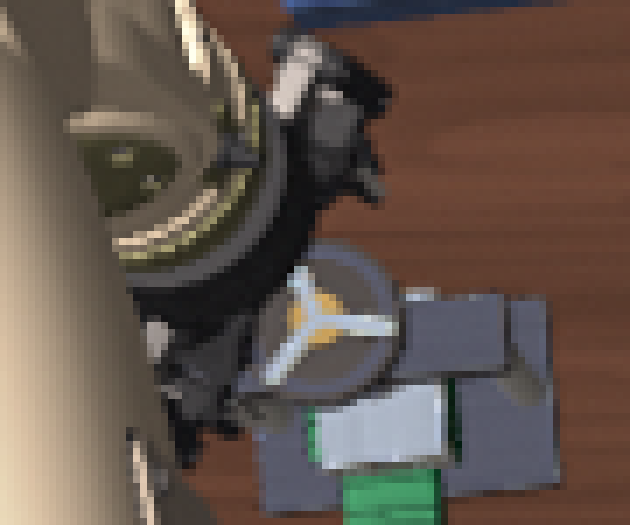

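The picture shows the open fingertips at z about 0.170 (scene crop tip at 260,335), where the state implies 0.140. The real TCP sits about 30 mm higher than reported, so I lower by that much.

Request:
send_rows --pt "0 0 -0.01 0 0" --pt "0 0 -0.01 0 0" --pt "0 0 -0.005 0 0" --pt "0 0 0 0 0"

```text
clock: 5.3
tcp_pos: [0.6167, 0.2436, 0.1004]
orientation: [0.001, 0.972, -0.233, -0.001]
wrist_force: [0.5, 0.1, -0.3]
finger_gap: 0.0853
```

```bash
python3 - <<'E'
from h import *
np.set_printoptions(precision=3,suppress=True)
s=monitor.get_state(); print(s['finger_gap'],s['tcp_pos'])
d=snap('scene','s4.png')
a=d['img'][:,:,::-1].copy(); u,v=map(int,w2p(d,[.619,.243,.145]))
cv2.imwrite('pics/z4.png',cv2.resize(a[v-45:v+30,u-45:u+45],None,fx=7,fy=7,interpolation=3))
E
```

```text
0.08529612793896812 [0.617 0.244 0.1  ]
```

View pics/z4.png

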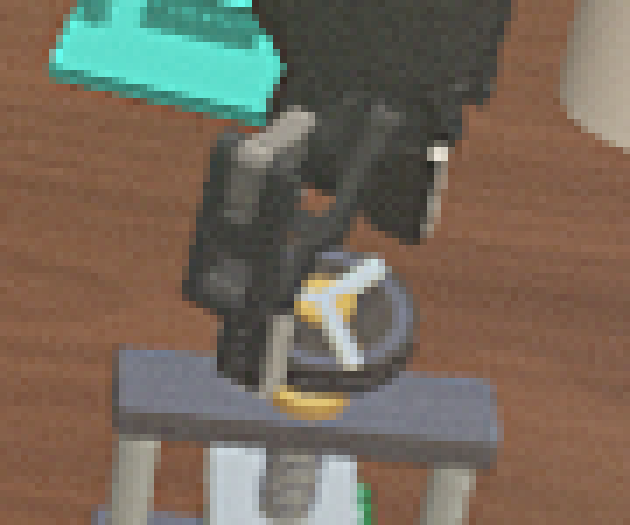

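Request:
send_rows --pt "0.001 0 -0.005 0 0" --pt "0 0 0 0 255" --pt "0 0 0 0 255" --pt "0 0 0 0 255" --pt "0 0 0 0 255" --newtons 60

```text
clock: 5.85
tcp_pos: [0.618, 0.2445, 0.0979]
orientation: [-0.0, 0.972, -0.233, -0.001]
wrist_force: [-4.7, 2.2, 5.3]
finger_gap: 0.0595
```

Request:
send_rows --pt "0 0 0.0007 8.4 255" --pt "0 0 0.0007 8.4 255" --pt "0 0 0.0007 8.4 255" --pt "0 0 0.0007 8.4 255" --pt "0 0 0.0007 8.4 255" --pt "0 0 0.0007 8.4 255" --pt "0 0 0.0007 8.4 255" --pt "0 0 0.0007 8.4 255" --pt "0 0 0.0007 8.4 255" --pt "0 0 0.0007 8.4 255"

```text
clock: 6.85
tcp_pos: [0.616, 0.2439, 0.1049]
orientation: [-0.001, 0.877, 0.48, -0.002]
wrist_force: [-10.1, -0.6, 8.8]
finger_gap: 0.0595
```

```bash
python3 - <<'E'
from h import *
np.set_printoptions(precision=3,suppress=True)
s=monitor.get_state(); print(s['finger_gap'],s['tcp_pos'],s['joint_pos'],s['ft_torque'])
d=snap('scene','s5.png')
a=d['img'][:,:,::-1].copy(); u,v=map(int,w2p(d,[.619,.243,.12]))
cv2.imwrite('pics/z5.png',cv2.resize(a[v-45:v+45,u-45:u+45],None,fx=6,fy=6,interpolation=3))
E
```

```text
0.05950428510411994 [0.616 0.244 0.105] [0.256 0.522 0.145 1.198 0.001 0.825] [-0.253  2.133 -0.175]
```

View pics/z5.png

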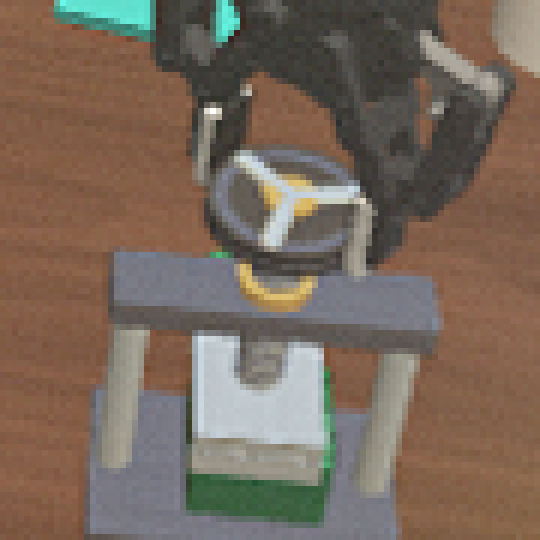

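Request:
send_rows --pt "-0.001 0 0.0007 8.4 255" --pt "0 0 0.0007 8.4 255" --pt "0 0 0.0007 8.4 255" --pt "0 0 0.0007 8.4 255" --pt "0 0 0.0007 8.4 255" --pt "0 0 0.0007 8.4 255" --pt "0 0 0.0007 8.4 255" --pt "0 0 0.0007 8.4 255" --pt "0 0 0.0007 8.4 255" --pt "0 0 0.0007 8.4 255"

```text
clock: 7.9
tcp_pos: [0.6164, 0.2419, 0.112]
orientation: [-0.0, 0.331, 0.943, -0.002]
wrist_force: [-7.4, -6.3, 6.4]
finger_gap: 0.0596
```

Request:
send_rows --pt "0 0 0.0007 8.4 255" --pt "0 0 0.0007 8.4 255" --pt "0 0 0.0007 8.4 255" --pt "0 0 0.0007 8.4 255" --pt "0 0 0.0007 8.4 255" --pt "0 0 0.0007 8.4 255" --pt "0 0 0.0007 8.4 255" --pt "0 0 0.0007 8.4 255" --pt "0 0 0.0007 8.4 255" --pt "0 0 0.0007 8.4 255" --pt "0 0 0.0007 8.4 255"

```text
clock: 9.0
tcp_pos: [0.6186, 0.2423, 0.1197]
orientation: [0.0, -0.451, 0.892, -0.001]
wrist_force: [-2.5, -4.9, 3.1]
finger_gap: 0.06
```

```bash
python3 - <<'E'
from h import *
np.set_printoptions(precision=3,suppress=True)
s=monitor.get_state(); print(s['finger_gap'],s['tcp_pos'],s['joint_pos'],s['ft_torque'])
d=snap('scene','s6.png')
a=d['img'][:,:,::-1].copy(); u,v=map(int,w2p(d,[.619,.243,.12]))
cv2.imwrite('pics/z6.png',cv2.resize(a[v-45:v+45,u-45:u+45],None,fx=6,fy=6,interpolation=3))
E
```

```text
0.05996352139039429 [0.619 0.242 0.12 ] [ 0.254  0.514  0.169  1.225 -0.003 -2.253] [-0.544  0.157 -0.163]
```

View pics/z6.png

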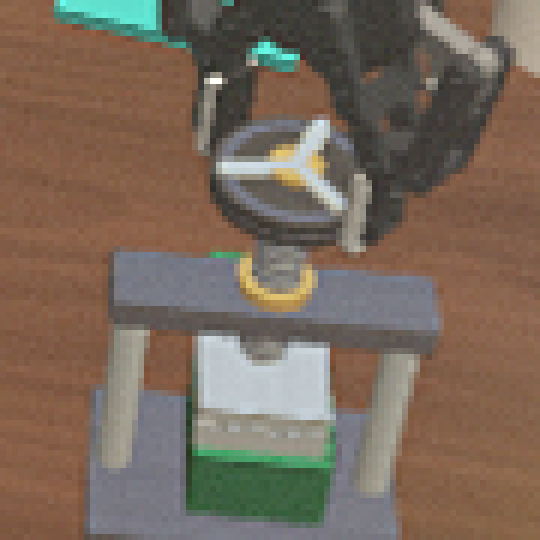

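Request:
send_rows --pt "0 0 0 0 0" --pt "0 0 0 0 0" --pt "0 0 0 0 0" --pt "0 0 0 0 0" --pt "0 0 0.02 0 0" --pt "0 0 0.02 0 0" --pt "0 0 0.02 -8.5 0" --pt "-0.01 0 0 -8.5 0" --pt "-0.02 0 0 -8.5 0" --pt "-0.02 0 0 -8.5 0" --pt "-0.02 0 0 -8.5 0" --pt "-0.011 0 0 -8.5 0"

```text
clock: 10.25
tcp_pos: [0.5354, 0.2442, 0.1792]
orientation: [-0.0, -0.018, 1.0, 0.0]
wrist_force: [0.0, -0.7, 0.0]
finger_gap: 0.0855
```

Request:
send_rows --pt "0 0 0 -8.5 0" --pt "0 0 0 -8.5 0" --pt "0 0 -0.02 -8.5 0" --pt "0 0 -0.02 -8.5 0" --pt "0 0 -0.02 -8.5 0" --pt "0 0 -0.02 -8.5 0" --pt "0 0 0 -8.5 0" --pt "0 0 0 -8.5 0" --pt "0 0 0 -8.5 0" --pt "0 0 0 -8.5 0" --pt "0 0 0 0 0"

```text
clock: 11.35
tcp_pos: [0.5369, 0.2441, 0.099]
orientation: [0.0, 0.66, 0.751, 0.0]
wrist_force: [0.0, -0.6, 0.5]
finger_gap: 0.0852
```

```bash
python3 - <<'E'
from h import *
np.set_printoptions(precision=4,suppress=True)
s=monitor.get_state(); q=s['orientation']; print(s['finger_gap'],s['tcp_pos'],s['joint_pos'],np.rad2deg(2*np.arctan2(q[2],q[1])))
for c in('top','scene'):
    d=snap(c,c+'7.png'); P=cloud(d); I=d['img'].astype(int)
    R,G,B=I[...,0],I[...,1],I[...,2]; X,Y,Z=P[...,0],P[...,1],P[...,2]
    near=(abs(X-.6)<.15)&(abs(Y-.245)<.1)
    m=near&(G>R+30)&(G>B+30)
    t=m&(X<.585)&(Z>.022)&(Z<.04)
    if t.sum()>5: print(' tail',t.sum(),box(P,t),np.median(Z[t]))
    w=near&(Z>.15)&(Z<.18)&(X>.585)
    if w.sum()>5: print(' wheel',w.sum(),box(P,w),np.percentile(Z[w],[5,50,95]))
    a=d['img'][:,:,::-1]
    u,v=map(int,w2p(d,[.56,.243,.08])); cv2.imwrite('pics/z%s7.png'%c,cv2.resize(a[v-60:v+60,u-65:u+65],None,fx=5,fy=5,interpolation=3))
    for z in (.0,.08,.093,.11,.12): print(c,z,(np.array(w2p(d,[s['tcp_pos'][0],s['tcp_pos'][1]+.045,z]))-[u-65,v-60])*5,(np.array(w2p(d,[s['tcp_pos'][0],s['tcp_pos'][1]-.045,z]))-[u-65,v-60])*5)
E
```

```text
0.08518546421990073 [0.5369 0.2441 0.099 ] [ 0.2906  0.3836 -0.0873  1.0996  0.0001  0.162 ] 97.37236125060062
 tail 225 [array([544. , 240.9]), array([67. , 38.1]), 5.6] 0.030501992529667232
 wheel 435 [array([621.4, 240.7]), array([61. , 51.1]), 44.8] [0.1695 0.1743 0.1786]
top 0.0 [277.4085 365.5089] [432.7256 363.4402]
top 0.08 [239.4099 343.9484] [405.5487 341.6777]
top 0.093 [232.7267 340.1545] [400.7661 337.8469]
top 0.11 [223.7516 335.0589] [394.342  332.7007]
top 0.12 [218.3429 331.9876] [390.4699 329.5986]
 wheel 509 [array([618.7, 244.7]), array([60.8, 62.9]), 47.4] [0.1654 0.1728 0.1766]
scene 0.0 [397.646  399.8883] [224.3968 372.17  ]
scene 0.08 [422.2669 287.0414] [240.0303 259.6036]
scene 0.093 [426.4933 267.6142] [242.7119 240.2414]
scene 0.11 [432.1213 241.7188] [246.2818 214.44  ]
scene 0.12 [435.4866 226.22  ] [248.4159 199.0016]
```

View pics/zscene7.png

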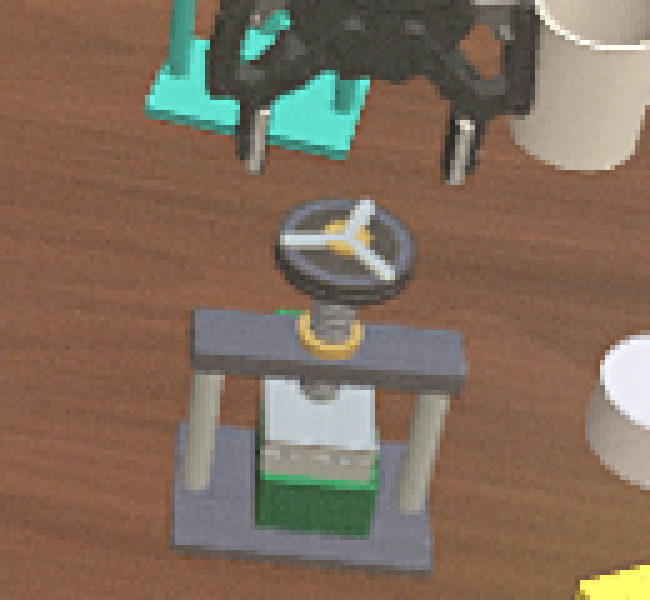

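View pics/ztop7.png

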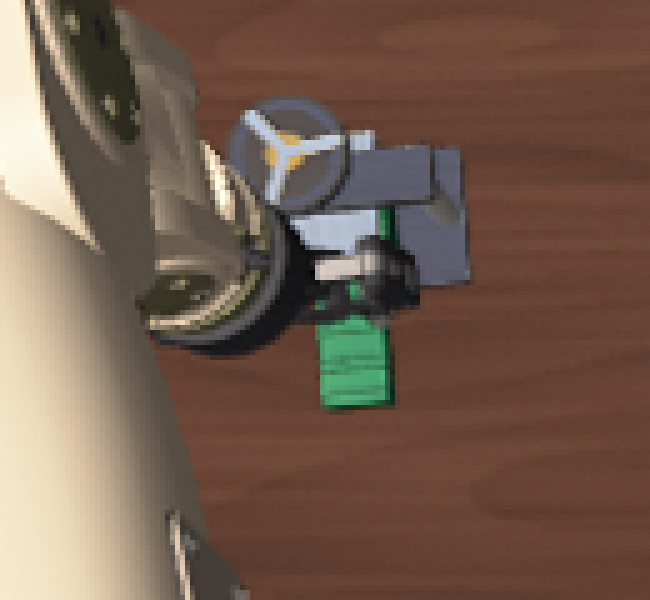

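```bash
python3 - <<'E'
from h import *
np.set_printoptions(precision=4,suppress=True)
s=monitor.get_state()
d=eyes.read_camera('scene'); P=cloud(d); u,v=map(int,w2p(d,[.56,.243,.08]))
for (a,b) in [(255,150),(255,160),(255,165),(455,150),(455,165),(455,175),(462,130),(262,120)]:
    uu,vv=u-65+a/5,v-60+b/5; print(a,b,P[int(round(vv)),int(round(uu))])
X,Y,Z=P[...,0],P[...,1],P[...,2]
m=(X>.47)&(X<.575)&(abs(Y-.245)<.08)&(Z>.06)
for z0 in np.arange(.08,.26,.01):
    k=m&(Z>z0)&(Z<z0+.01)
    if k.sum(): print(round(z0,2),k.sum(),P[k].min(0)[:2],P[k].max(0)[:2])
E
```

```text
255 150 [0.5564 0.1992 0.1663]
255 160 [0.5533 0.1998 0.158 ]
255 165 [0.5548 0.2001 0.1561]
455 150 [0.5422 0.2899 0.1717]
455 165 [0.5436 0.2912 0.164 ]
455 175 [0.5425 0.2923 0.1573]
462 130 [0.5424 0.2902 0.1837]
262 120 [0.5541 0.1996 0.1826]
0.15 25 [0.5282 0.1922] [0.5555 0.2966]
0.16 49 [0.5227 0.1882] [0.5576 0.2994]
0.17 39 [0.536  0.1904] [0.5567 0.2989]
0.18 42 [0.5303 0.1892] [0.5564 0.2993]
0.19 74 [0.5339 0.1731] [0.5616 0.3145]
0.2 169 [0.5209 0.17  ] [0.5623 0.3178]
0.21 217 [0.519  0.1716] [0.562  0.3167]
0.22 149 [0.5258 0.1727] [0.562  0.3143]
0.23 191 [0.5333 0.1739] [0.5609 0.3136]
0.24 261 [0.5183 0.1755] [0.5604 0.3125]
0.25 162 [0.5183 0.1772] [0.559  0.3112]
```

Request:
send_rows --pt "-0.003 -0.004 -0.03 -2 0" --pt "0 0 -0.03 0 0" --pt "0 0 -0.03 0 0" --pt "0 0 -0.02 0 0" --pt "0 0 -0.01 0 0" --pt "0 0 0 0 0"

```text
clock: 12.1
tcp_pos: [0.5327, 0.2396, -0.0224]
orientation: [-0.001, 0.673, 0.74, -0.001]
wrist_force: [-0.0, 0.4, -0.1]
finger_gap: 0.0852
```

```bash
python3 - <<'E'
from h import *
np.set_printoptions(precision=4,suppress=True)
s=monitor.get_state();print(s['tcp_pos'])
d=snap('scene','s8.png'); P=cloud(d); u,v=map(int,w2p(d,[.55,.243,.06])); X,Y,Z=P[...,0],P[...,1],P[...,2]
m=(X>.47)&(X<.575)&(abs(Y-.245)<.08)&(Z>.012)
for z0 in np.arange(.01,.1,.01):
    k=m&(Z>z0)&(Z<z0+.01)
    if k.sum(): print(round(z0,2),k.sum(),P[k].min(0)[:2],P[k].max(0)[:2])
a=d['img'][:,:,::-1]; cv2.imwrite('pics/z8.png',cv2.resize(a[v-45:v+55,u-60:u+60],None,fx=6,fy=6,interpolation=3))
for z in (0,.01,.02,.03,.04): print(z,(np.array(w2p(d,[.545,.286,z]))-[u-60,v-45])*6,(np.array(w2p(d,[.545,.194,z]))-[u-60,v-45])*6)
d=snap('top','t8.png'); a=d['img'][:,:,::-1]; u,v=map(int,w2p(d,[.54,.243,.06])); cv2.imwrite('pics/zt8.png',cv2.resize(a[v-50:v+50,u-60:u+60],None,fx=6,fy=6,interpolation=3))
E
```

```text
[ 0.5327  0.2396 -0.0224]
0.02 4 [0.5104 0.2205] [0.5123 0.2308]
0.03 2 [0.5132 0.2256] [0.5149 0.2332]
0.04 2 [0.5227 0.2823] [0.5261 0.283 ]
0.05 23 [0.5207 0.1837] [0.5505 0.2946]
0.06 23 [0.5311 0.1837] [0.5505 0.2973]
0.07 89 [0.5191 0.1659] [0.5551 0.3126]
0.08 115 [0.5188 0.1656] [0.5556 0.3123]
0.09 93 [0.5187 0.1673] [0.5551 0.31  ]
0 [445.0473 383.996 ] [231.5622 349.6414]
0.01 [448.5624 367.7755] [233.7435 333.4498]
0.02 [452.1186 351.3549] [235.95   317.0615]
0.03 [455.7168 334.7307] [238.1822 300.4731]
0.04 [459.3577 317.8993] [240.4404 283.6811]
```

View pics/z8.png

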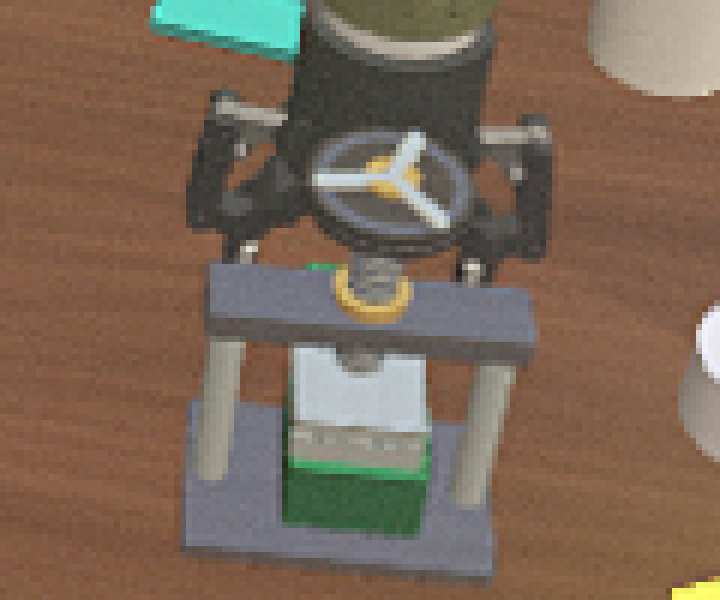

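View pics/zt8.png

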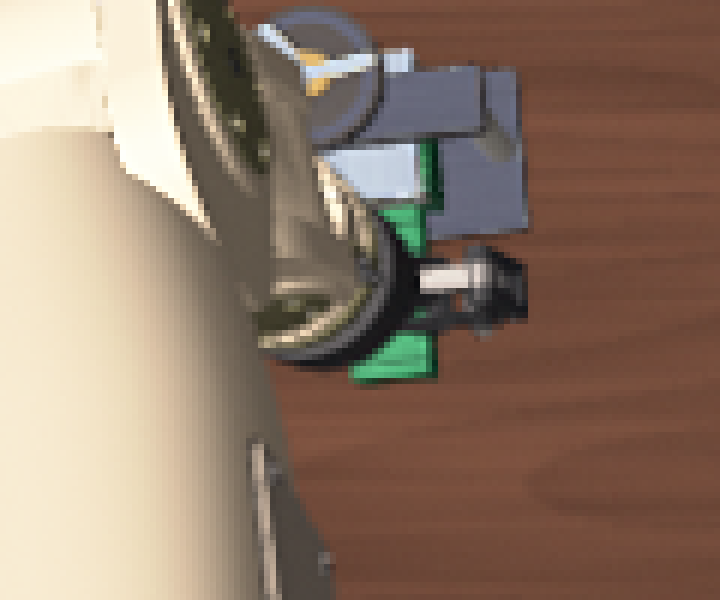

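Request:
send_rows --pt "0 0 -0.007 0 0" --pt "0 0 -0.006 0 0" --pt "0 0 0 0 0" --pt "0 0 0 0 255" --pt "0 0 0 0 255" --pt "0 0 0 0 255" --pt "0 0 0 0 255" --pt "0 0 0 0 255" --newtons 100

```text
clock: 13.0
tcp_pos: [0.534, 0.24, -0.0336]
orientation: [0.0, 0.673, 0.74, 0.0]
wrist_force: [-1.2, -0.4, 4.4]
finger_gap: 0.0357
```

Request:
send_rows --pt "0 0 0.003 0 255" --pt "-0.01 -0.001 0 0 255" --pt "-0.015 -0.0014 0 0 255" --pt "-0.015 -0.0014 0 0 255" --pt "-0.015 -0.0014 0 0 255" --pt "-0.015 -0.0014 0 0 255" --pt "-0.015 -0.0014 0 0 255" --pt "-0.015 -0.0014 0 0 255" --pt "0 0 0 0 255"

```text
clock: 13.9
tcp_pos: [0.429, 0.2295, -0.0322]
orientation: [-0.002, 0.673, 0.74, -0.002]
wrist_force: [0.2, -0.3, -3.8]
finger_gap: 0.0363
```

```bash
python3 - <<'E'
from h import *
np.set_printoptions(precision=4,suppress=True)
s=monitor.get_state();print(s['tcp_pos'],s['wrist_force'],s['finger_gap'])
d=snap('scene','s9.png'); u,v=map(int,w2p(d,[.5,.23,.03])); P=cloud(d); X,Y,Z=P[...,0],P[...,1],P[...,2]
I=d['img'].astype(int); m=(I[...,1]>I[...,0]+30)&(I[...,1]>I[...,2]+30)&(X>.38)&(Y<.32)
print(m.sum(),box(P,m),np.percentile(Z[m],[2,50,98]))
a=d['img'][:,:,::-1]; cv2.imwrite('pics/z9.png',cv2.resize(a[v-60:v+55,u-65:u+65],None,fx=5,fy=5,interpolation=3))
E
```

```text
[ 0.429   0.2295 -0.0322] [ 0.1742 -0.3499 -3.8011] 0.03631807052575936
143 [array([852.6, 235.7]), array([ 57.1, 892.1]), 89.7] [0.0291 0.0444 0.2657]
```

View pics/z9.png

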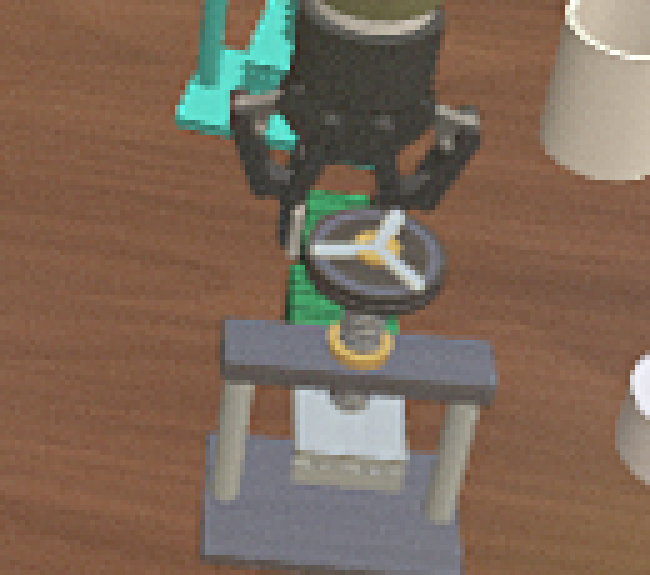

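Request:
send_rows --pt "0 0 0.012 0 255" --pt "0 0 0.022 0 255" --pt "0 0 0.024 0 255" --pt "0 0 0.024 0 255" --pt "0 0 0.024 0 255" --pt "0.002 -0.01 0.004 -4 255" --pt "0.0043 -0.0192 0 -8.4 255" --pt "0.0043 -0.0192 0 -8.4 255" --pt "0.0043 -0.0192 0 -8.4 255" --pt "0.0043 -0.0192 0 -8.4 255" --pt "0.0043 -0.0192 0 -8.4 255" --pt "0.0043 -0.0192 0 -8.4 255" --newtons 110

```text
clock: 15.15
tcp_pos: [0.4631, 0.1045, 0.08]
orientation: [0.0, 0.938, 0.347, 0.001]
wrist_force: [0.1, -0.6, -4.3]
finger_gap: 0.036
```

Request:
send_rows --pt "0.0043 -0.0192 0 -8.4 255" --pt "0.0043 -0.0192 0 -8.4 255" --pt "0.0043 -0.0192 0 -8.4 255" --pt "0.0043 -0.0192 0 -8.4 255" --pt "0.0043 -0.0192 0 -8.4 255" --pt "0.0043 -0.0192 0 -8.4 255" --pt "0.0043 -0.0192 0 -8.4 255" --pt "0.0043 -0.0192 0 -8.4 255" --pt "0.0043 -0.0192 0 -8.4 255" --pt "0.0043 -0.0192 0 -8.4 255" --pt "0.0043 -0.0192 0 -8.4 255" --pt "0.0043 -0.0192 0 -8.4 255"

```text
clock: 16.35
tcp_pos: [0.5147, -0.1266, 0.0801]
orientation: [-0.0, 0.865, -0.501, 0.001]
wrist_force: [1.1, 1.0, -4.5]
finger_gap: 0.0361
```

Request:
send_rows --pt "0.0043 -0.0192 0 -8.4 255" --pt "0.0043 -0.0192 0 -8.4 255" --pt "0.0043 -0.0192 0 -8.4 255" --pt "0.0043 -0.0192 0 -8.4 255" --pt "0.001 -0.006 0 -4 255" --pt "0 0 0 0 255"

```text
clock: 16.95
tcp_pos: [0.5329, -0.21, 0.0798]
orientation: [0.0, -0.659, 0.752, -0.001]
wrist_force: [-0.0, 1.0, -4.5]
finger_gap: 0.0361
```

```bash
python3 - <<'E'
from h import *
np.set_printoptions(precision=4,suppress=True)
s=monitor.get_state();q=s['orientation'];print(s['tcp_pos'],s['wrist_force'],s['finger_gap'],np.rad2deg(2*np.arctan2(q[2],q[1])),s['joint_pos'])
for c in('scene','top'):
    d=snap(c,c+'10.png'); u,v=map(int,w2p(d,[.5,-.2,.1])); P=cloud(d); X,Y,Z=P[...,0],P[...,1],P[...,2]
    I=d['img'].astype(int); m=(I[...,1]>I[...,0]+30)&(I[...,1]>I[...,2]+20)&(X>.3)&(X<.7)&(Y<0)
    if m.sum()>10: print(c,m.sum(),box(P,m),np.percentile(Z[m],[2,50,98]))
    a=d['img'][:,:,::-1]; cv2.imwrite('pics/z%s10.png'%c,cv2.resize(a[max(0,v-65):v+65,max(0,u-80):u+80],None,fx=5,fy=5,interpolation=3))
E
```

```text
[ 0.5329 -0.21    0.0798] [-0.0338  1.0244 -4.5271] 0.03614923937522539 262.4869597299304 [-0.5154  0.3638 -0.1665  1.0379 -0.0002  2.7573]
scene 352 [array([ 493.8, -182.3]), array([ 85.2, 138.9]), 83.4] [0.1263 0.1428 0.1602]
```

View pics/zscene10.png

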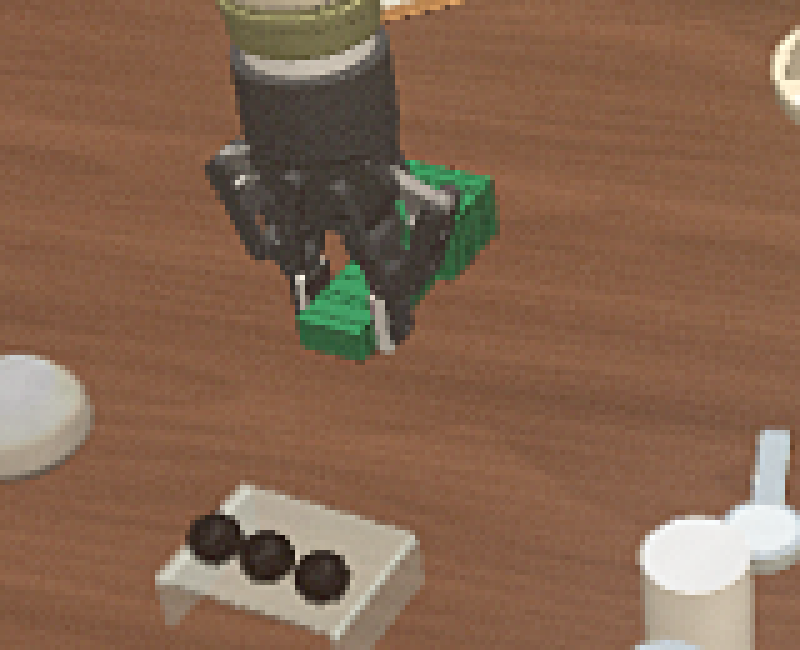

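View pics/ztop10.png

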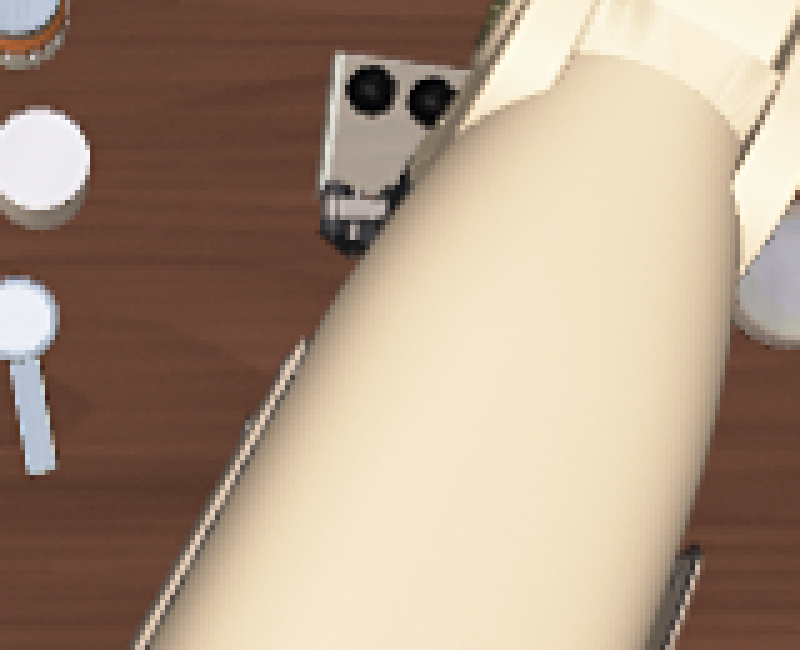

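Request:
send_rows --pt "-0.005 -0.003 -0.02 -1 255" --pt "0 0 -0.025 0 255" --pt "0 0 -0.025 0 255" --pt "0 0 -0.02 0 255" --pt "0 0 -0.015 0 255" --pt "0 0 -0.008 0 255" --pt "0 0 0 0 255"

```text
clock: 17.75
tcp_pos: [0.5257, -0.2099, -0.0349]
orientation: [-0.0, -0.654, 0.757, 0.001]
wrist_force: [-0.8, -0.3, -4.0]
finger_gap: 0.0362
```

```bash
python3 - <<'E'
from h import *
np.set_printoptions(precision=4,suppress=True)
s=monitor.get_state();q=s['orientation'];print(s['tcp_pos'],s['wrist_force'],s['finger_gap'],np.rad2deg(2*np.arctan2(q[2],q[1])))
for c in('scene',):
    d=snap(c,c+'11.png'); u,v=map(int,w2p(d,[.5,-.2,.03])); P=cloud(d); X,Y,Z=P[...,0],P[...,1],P[...,2]
    I=d['img'].astype(int); m=(I[...,1]>I[...,0]+30)&(I[...,1]>I[...,2]+20)&(X>.3)&(X<.7)&(Y<0)
    if m.sum()>10: print(c,m.sum(),box(P,m),np.percentile(Z[m],[2,50,98]))
    a=d['img'][:,:,::-1]; cv2.imwrite('pics/z%s11.png'%c,cv2.resize(a[max(0,v-50):v+50,max(0,u-60):u+60],None,fx=6,fy=6,interpolation=3))
E
```

```text
[ 0.5257 -0.2099 -0.0349] [-0.8009 -0.2843 -3.9959] 0.036225205725057476 261.6809555859866
scene 336 [array([ 487.7, -183.1]), array([ 86.5, 139.1]), 85.7] [0.0128 0.0291 0.0488]
```

View pics/zscene11.png

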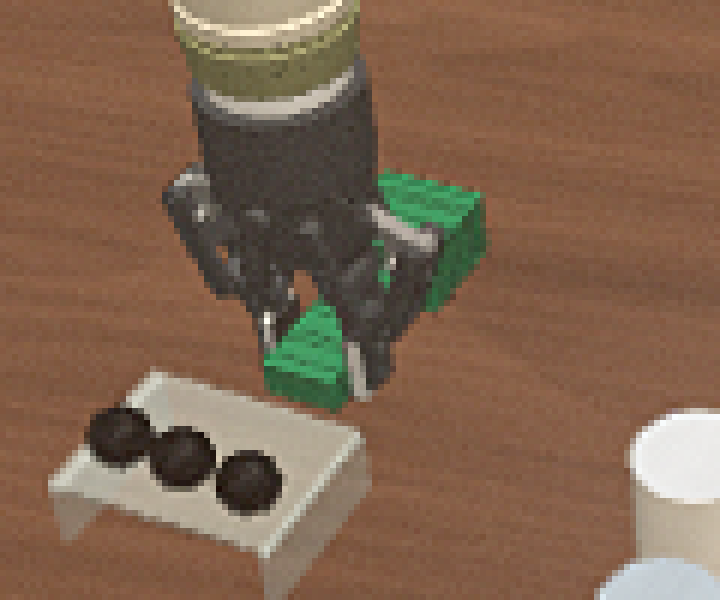

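Request:
send_rows --pt "0 0 -0.004 0 255" --pt "0 0 -0.003 0 255" --pt "0 0 0 0 255"

```text
clock: 18.1
tcp_pos: [0.5276, -0.2114, -0.0389]
orientation: [0.001, -0.654, 0.757, -0.001]
wrist_force: [-2.9, 0.9, 6.5]
finger_gap: 0.0362
```

Request:
send_rows --pt "0 0 -0.0015 0 255" --pt "0 0 0 0 255"

```text
clock: 18.3
tcp_pos: [0.5277, -0.2114, -0.039]
orientation: [0.001, -0.654, 0.757, -0.002]
wrist_force: [-5.9, 3.1, 18.1]
finger_gap: 0.0361
```

Request:
send_rows --pt "0 0 -0.0015 0 255" --pt "0 0 0 0 255"

```text
clock: 18.5
tcp_pos: [0.5278, -0.2114, -0.039]
orientation: [0.001, -0.654, 0.757, -0.002]
wrist_force: [-9.3, 4.2, 28.0]
finger_gap: 0.0359
```

Request:
send_rows --pt "0 0 0.0025 0 255" --pt "0 0 0 0 120" --pt "0 0 0 0 60" --pt "0 0 0 0 0" --pt "0 0 0 0 0" --pt "0 0 0 0 0" --pt "0 0 0.01 0 0" --pt "0 0 0.02 0 0" --pt "0 0 0.03 0 0" --pt "0 0 0.03 0 0" --pt "0 0 0.03 0 0"

```text
clock: 19.6
tcp_pos: [0.5264, -0.2108, 0.0802]
orientation: [-0.0, -0.653, 0.757, -0.0]
wrist_force: [-0.3, -0.4, 0.3]
finger_gap: 0.0853
```

```bash
cat > m.py <<'E'
from h import *
import sys
np.set_printoptions(precision=4,suppress=True)
n=sys.argv[1]
s=monitor.get_state();q=s['orientation'];print(s['clock'],s['tcp_pos'],s['wrist_force'],s['finger_gap'],np.rad2deg(2*np.arctan2(q[2],q[1])))
for c in('scene','top'):
    d=snap(c,c+n+'.png'); u,v=map(int,w2p(d,[.52,-.2,.03])); P=cloud(d); X,Y,Z=P[...,0],P[...,1],P[...,2]
    I=d['img'].astype(int); m=(I[...,1]>I[...,0]+30)&(I[...,1]>I[...,2]+20)&(X>.3)&(X<.7)&(Y<0)
    if m.sum()>10:
        print(c,m.sum(),box(P,m),np.percentile(Z[m],[2,50,98]))
        for nm,lo,hi in(('tail',.016,.024),('head',.032,.040)):
            k=m&(Z>lo)&(Z<hi)
            if k.sum()>10: print('  ',nm,k.sum(),box(P,k),np.median(Z[k]))
    r=(abs(X-.616)<.07)&(abs(Y+.228)<.08)&(Z>.030)&(Z<.040)&~m
    if r.sum()>50: print('  riser',r.sum(),box(P,r))
    a=d['img'][:,:,::-1]; cv2.imwrite('pics/z%s%s.png'%(c,n),cv2.resize(a[max(0,v-50):v+50,max(0,u-60):u+60],None,fx=6,fy=6,interpolation=3))
E
python3 m.py 12
```

```text
19.6 [ 0.5264 -0.2108  0.0802] [-0.2531 -0.3851  0.3111] 0.08529107209711753 261.5986898302583
scene 676 [array([ 502.3, -205.1]), array([170.8,  79.3]), 2.3] [0.0057 0.0208 0.0378]
   tail 286 [array([ 490.6, -201.4]), array([ 49. , 130.2]), 81.9] 0.019548695776000102
   head 227 [array([ 502. , -202.9]), array([ 57.4, 167.7]), 85.8] 0.0355729231243469
  riser 662 [array([ 619.3, -225.2]), array([111.8,  82.8]), 81.8]
  riser 436 [array([ 620.9, -211.8]), array([80.3, 80.6]), 80.3]
```

View pics/zscene12.png

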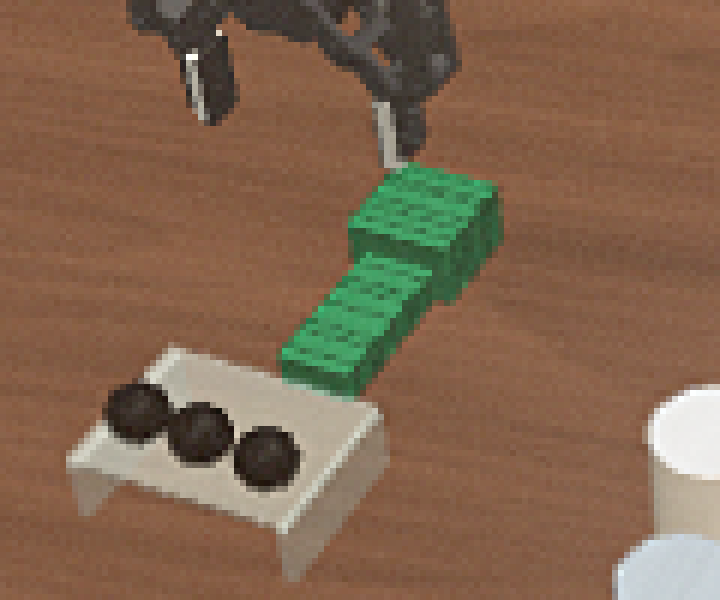

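View pics/ztop12.png

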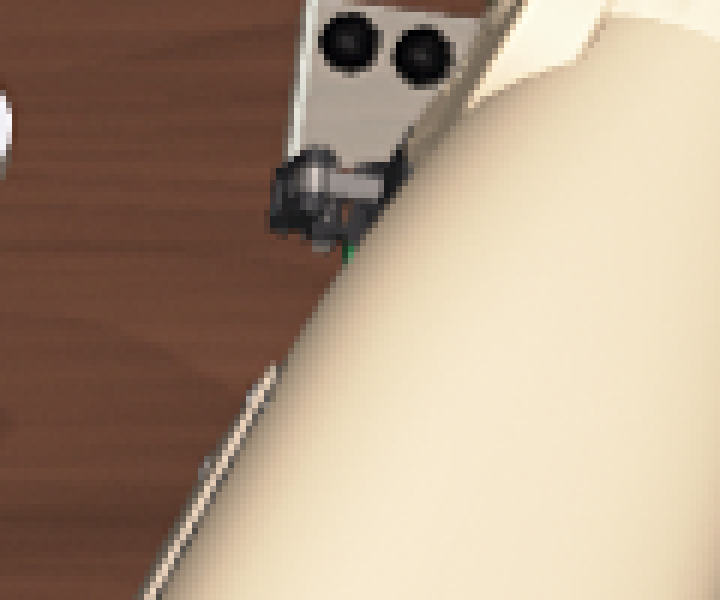

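```bash
cat > f.py <<'E'
from h import *
import sys
np.set_printoptions(precision=4,suppress=True)
from scipy.optimize import minimize
# fit slab silhouette: model top polygons vs green pixels in scene image
def corners(x,y,t):  # head centre, tail dir t
    c,s=np.cos(t),np.sin(t); f=lambda a,b,z:(x+c*a-s*b,y+s*a+c*b,z)
    H=[f(a,b,z) for a in(-.0275,.0275) for b in(-.0275,.0275) for z in(0,.036)]
    T=[f(a,b,z) for a in(.0275,.1075) for b in(-.019,.019) for z in(0,.020)]
    return H,T
def mask(d,p):
    M=np.zeros((420*4,560*4),np.uint8)
    for Q in corners(*p):
        q=(np.array([w2p(d,c) for c in Q])+.5)*4
        cv2.fillConvexPoly(M,cv2.convexHull(q.astype(np.float32)).astype(np.int32),255)
    return cv2.resize(M,(560,420),interpolation=cv2.INTER_AREA)/255.
def fit(d,p0,occl=None,xl=(.3,.72)):
    I=d['img'].astype(int); P=cloud(d); X,Y=P[...,0],P[...,1]
    m=((I[...,1]>I[...,0]+25)&(I[...,1]>I[...,2]+15)&(X>xl[0])&(X<xl[1])&(Y<0)).astype(float)
    w=np.ones_like(m) if occl is None else occl(P)
    g=lambda p:(w*(mask(d,[p[0]/100,p[1]/100,p[2]])-m)**2).sum()
    best=None
    r=minimize(g,[p0[0]*100,p0[1]*100,p0[2]],method='Nelder-Mead',options=dict(initial_simplex=[[p0[0]*100+a,p0[1]*100+b,p0[2]+c] for a,b,c in((0,0,0),(1,0,0),(0,1,0),(0,0,.1))],xatol=.01,fatol=.1))
    return np.array([r.x[0]/100,r.x[1]/100,r.x[2]]),r.fun
E
python3 - <<'E'
from f import *
d=eyes.read_camera('scene'); p,e=fit(d,[.446,-.2,-.15]); print(p,np.rad2deg(p[2]),e)
P=cloud(d);X,Y,Z=P[...,0],P[...,1],P[...,2]
k=(X>.40)&(X<.49)&(abs(Y+.2)<.05)&(Z>.030)&(Z<.042);print('head',box(P,k))
k=(X>.49)&(X<.578)&(abs(Y+.21)<.05)&(Z>.016)&(Z<.026);print('tail',box(P,k))
for n in('slab_head','slab_tail','riser_mouth'): print(n,[(round(r['conf'],2),np.round(r['xyz'],3)) for r in eyes.tip_of(n,'scene')[:2]])
# fingertips in depth
m=(X>.45)&(X<.6)&(Y<-.12)&(Y>-.3)&(Z>.07)
for z0 in np.arange(.08,.2,.01):
    k=m&(Z>z0)&(Z<z0+.01)
    if k.sum(): print(round(z0,2),k.sum(),P[k].min(0)[:2],P[k].max(0)[:2])
E
```

```text
[ 0.445  -0.2012 -0.1151] -6.593130649541476 64.22851211072664
head [array([ 449.8, -198.2]), array([57.8, 57.9]), 82.9]
tail [array([ 522.3, -210.4]), array([40.5, 68.8]), 81.8]
slab_head [(0.63, array([0.676, 0.406, 0.018])), (0.57, array([ 0.444, -0.199,  0.018]))]
slab_tail [(0.89, array([0.742, 0.441, 0.009])), (0.67, array([ 0.512, -0.21 ,  0.009]))]
riser_mouth [(0.92, array([ 0.578, -0.221,  0.012]))]
0.13 12 [ 0.5173 -0.2563] [ 0.5481 -0.1629]
0.14 49 [ 0.5126 -0.2685] [ 0.55   -0.1561]
0.15 54 [ 0.5129 -0.2683] [ 0.5494 -0.1552]
0.16 58 [ 0.514  -0.2691] [ 0.5483 -0.1549]
0.17 39 [ 0.5139 -0.2766] [ 0.5501 -0.1525]
0.18 116 [ 0.5078 -0.2877] [ 0.5555 -0.1365]
0.19 149 [ 0.5107 -0.2854] [ 0.553  -0.1369]
```

Request:
send_rows --pt "-0.022 0.003 0 1 0" --pt "-0.022 0.003 0 0 0" --pt "-0.022 0.003 0 0 0" --pt "-0.022 0.002 0 0 0" --pt "0 0 0 0 0" --pt "0 0 0 0 0"

```text
clock: 20.5
tcp_pos: [0.4382, -0.1997, 0.0778]
orientation: [-0.0, -0.66, 0.751, 0.0]
wrist_force: [0.9, 0.4, -0.6]
finger_gap: 0.0854
```

```bash
python3 m.py 13|head -1
```

```text
20.5 [ 0.4382 -0.1997  0.0778] [ 0.8522  0.42   -0.5922] 0.08540381507129323 262.56725782299435
```

View pics/zscene13.png

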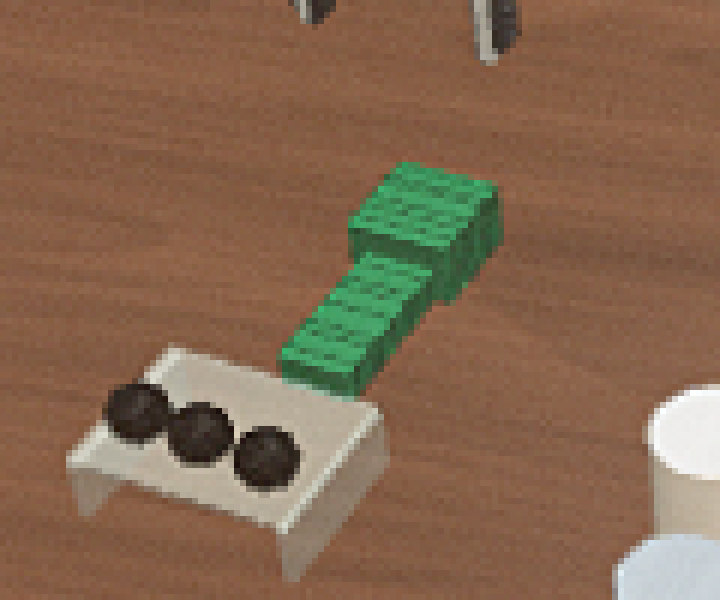

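Request:
send_rows --pt "0 0 -0.025 0 0" --pt "0 0 -0.025 0 0" --pt "0 0 -0.025 0 0" --pt "0 0 -0.01 0 0" --pt "0 0 0 0 0"

```text
clock: 21.1
tcp_pos: [0.4378, -0.1991, -0.008]
orientation: [-0.0, -0.66, 0.751, 0.002]
wrist_force: [0.5, -0.6, -0.2]
finger_gap: 0.0854
```

```bash
python3 m.py 14|head -1
```

```text
21.1 [ 0.4378 -0.1991 -0.008 ] [ 0.4779 -0.6386 -0.2022] 0.08537594422410326 262.6212394090055
```

View pics/zscene14.png

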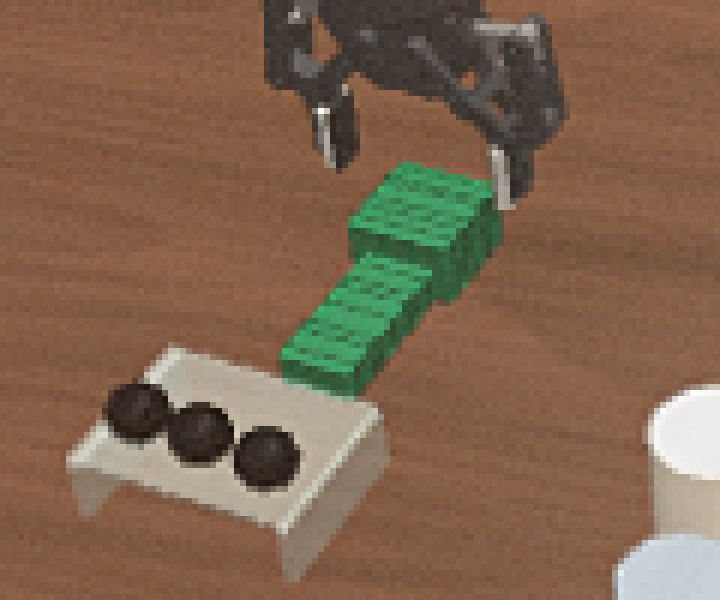

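Request:
send_rows --pt "0 0 -0.012 0 0" --pt "0 0 -0.01 0 0" --pt "0 0 0 0 0" --pt "0 0 0 0 255" --pt "0 0 0 0 255" --pt "0 0 0 0 255" --pt "0 0 0 0 255" --newtons 40

```text
clock: 21.9
tcp_pos: [0.4387, -0.1998, -0.0281]
orientation: [0.0, -0.66, 0.751, -0.0]
wrist_force: [-0.2, 1.2, 4.3]
finger_gap: 0.0545
```

```bash
python3 m.py 15|head -1; python3 - <<'E'
from f import *
d=eyes.read_camera('scene')
occ=lambda P:~((P[...,0]<.47)&(P[...,2]>.045))*1.0
p,e=fit(d,[.446,-.2,-.13],occ); print(p,np.rad2deg(p[2]),e)
E
```

```text
21.9 [ 0.4387 -0.1998 -0.0281] [-0.2314  1.2191  4.322 ] 0.05451072235735133 262.6084368641377
[ 0.4445 -0.202  -0.1075] -6.157098839018993 94.16401384083045
```

View pics/zscene15.png

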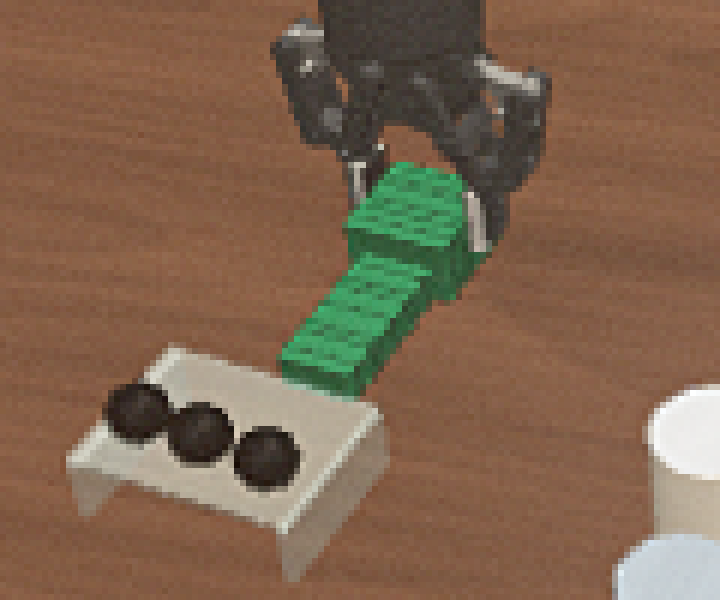

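Request:
send_rows --pt "0 0 0.001 -1 255" --pt "0.012 -0.0018 0 0 255" --pt "0.012 -0.0018 0 0 255" --pt "0.012 -0.0018 0 0 255" --pt "0.012 -0.0018 0 0 255" --pt "0.012 -0.0018 0 0 255" --pt "0.012 -0.0018 0 0 255" --pt "0.01 -0.0014 0 0 255" --pt "0 0 0 0 255"

```text
clock: 22.95
tcp_pos: [0.5225, -0.2126, -0.0278]
orientation: [0.0, -0.654, 0.757, -0.001]
wrist_force: [-0.6, -0.0, -4.8]
finger_gap: 0.0542
```

```bash
python3 m.py 16; python3 - <<'E'
from f import *
d=eyes.read_camera('scene')
P=cloud(d);X,Y,Z=P[...,0],P[...,1],P[...,2]
k=(X>.47)&(X<.59)&(abs(Y+.21)<.05)&(Z>.030)&(Z<.042)&(d['img'][...,1].astype(int)>d['img'][...,0]+25);print('head',box(P,k))
for n in('slab_head','slab_shoulder','slab_tail','riser_mouth','riser'): print(n,[(round(r['conf'],2),np.round(r['xyz'],3)) for r in eyes.tip_of(n,'scene')[:2]])
E
```

```text
22.95 [ 0.5225 -0.2126 -0.0278] [-0.6146 -0.0209 -4.8032] 0.05422575981352302 261.6358742588594
scene 579 [array([ 582. , -207.9]), array([167.3,  67.3]), 3.0] [0.0115 0.0346 0.0384]
   tail 53 [array([ 558.6, -213.9]), array([19.8, 56.3]), 7.7] 0.020020416631436055
   head 447 [array([ 582. , -207.6]), array([167.2,  66.9]), 2.9] 0.03527600292710453
  riser 454 [array([ 601.7, -223.1]), array([111.5, 117.6]), 81.6]
top 148 [array([ 488.8, -128.5]), array([ 31.9, 336.5]), 55.1] [0.0183 0.0353 0.0403]
   tail 13 [array([ 577.8, -204.4]), array([ 7.1, 15.1]), 55.5] 0.019721291874171154
   head 125 [array([ 591.7, -212. ]), array([24.8, 81.7]), 76.7] 0.03555173268082168
  riser 327 [array([ 607.6, -205.3]), array([ 72.6, 109.6]), 80.5]
head [array([ 546.8, -214. ]), array([97.6, 55.3]), 15.0]
slab_head [(0.81, array([0.679, 0.404, 0.015])), (0.76, array([ 0.528, -0.213,  0.019]))]
slab_shoulder [(0.97, array([ 0.554, -0.217,  0.014])), (0.72, array([0.703, 0.421, 0.01 ]))]
slab_tail [(0.95, array([ 0.594, -0.224,  0.008])), (0.7, array([0.74 , 0.441, 0.013]))]
riser_mouth [(0.63, array([ 0.578, -0.221,  0.01 ]))]
riser [(0.98, array([ 0.614, -0.23 ,  0.001]))]
```

View pics/zscene16.png

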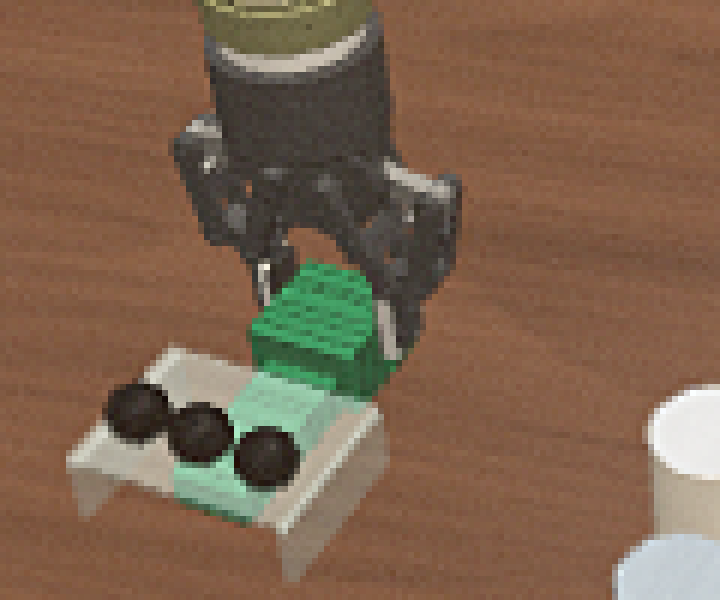

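Request:
send_rows --pt "0.008 -0.0012 0 0 255" --pt "0.006 -0.001 0 0 255" --pt "0.004 -0.0006 0 0 255" --pt "0.001 0 0 0 255" --pt "0 0 -0.001 0 255" --pt "0 0 0 0 255"

```text
clock: 23.95
tcp_pos: [0.5402, -0.215, -0.0281]
orientation: [0.0, -0.653, 0.757, -0.001]
wrist_force: [1.1, 0.3, -0.5]
finger_gap: 0.0538
```

```bash
python3 m.py 17|head -1; python3 - <<'E'
from f import *
d=eyes.read_camera('scene')
for n in('slab_head','slab_shoulder','slab_tail','riser_mouth','riser'): print(n,[(round(r['conf'],2),np.round(r['xyz'],3)) for r in eyes.tip_of(n,'scene')[:2]])
E
```

```text
23.95 [ 0.5402 -0.215  -0.0281] [ 1.0834  0.3279 -0.5203] 0.053844204708668617 261.6119780523064
slab_head [(0.68, array([ 0.546, -0.218,  0.019])), (0.61, array([0.676, 0.404, 0.019]))]
slab_shoulder [(0.76, array([0.706, 0.423, 0.01 ])), (0.55, array([ 0.575, -0.222,  0.012]))]
slab_tail [(0.97, array([0.739, 0.439, 0.009])), (0.93, array([ 0.613, -0.226,  0.011]))]
riser_mouth [(0.94, array([ 0.576, -0.222,  0.014]))]
riser [(0.88, array([ 0.618, -0.23 , -0.001]))]
```

View pics/zscene17.png

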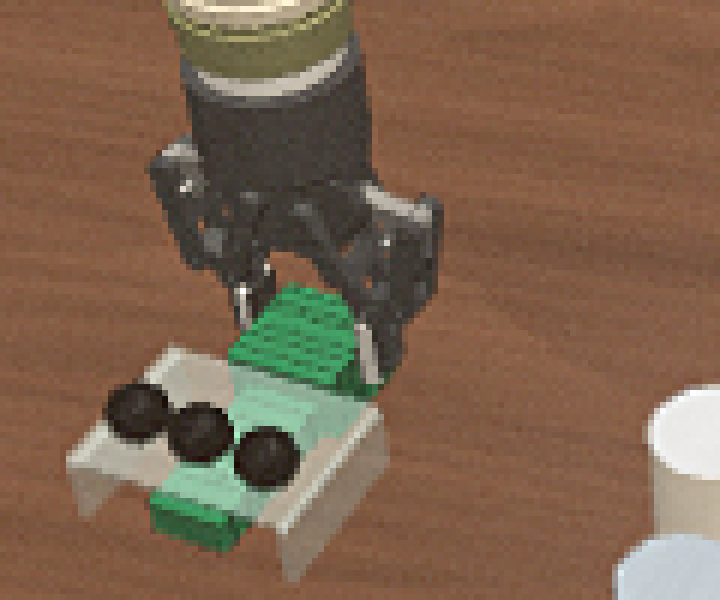

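Request:
send_rows --pt "0 0 0 0 150" --pt "0 0 0 0 80" --pt "0 0 0 0 0" --pt "0 0 0 0 0" --pt "0 0 0 0 0" --pt "0 0 0.02 0 0" --pt "0 0 0.03 0 0" --pt "0 0 0.04 0 0" --pt "0 0 0.04 0 0" --pt "-0.02 0.02 0.03 0 0" --pt "-0.04 0.04 0 0 0" --pt "-0.04 0.04 0 0 0"

```text
clock: 25.55
tcp_pos: [0.4487, -0.124, 0.1324]
orientation: [0.0, -0.653, 0.757, -0.001]
wrist_force: [-0.7, 1.0, 0.8]
finger_gap: 0.0851
```

Request:
send_rows --pt "-0.02 0.04 0.02 0 0" --pt "0 0.04 0.02 0 0" --pt "0 0.04 0 0 0" --pt "0 0.04 0 0 0" --pt "0 0.03 0 0 0" --pt "0 0 0 0 0" --pt "0 0 0 0 0"

```text
clock: 26.25
tcp_pos: [0.4254, 0.0384, 0.1713]
orientation: [0.008, -0.665, 0.746, 0.007]
wrist_force: [0.7, -0.0, -0.8]
finger_gap: 0.0852
```

```bash
python3 m.py 18; python3 - <<'E'
from f import *
d=snap('scene','fin.png')
for n in('slab_head','slab_shoulder','slab_tail','riser_mouth','riser','loupe_mid','jar_mid','geode_mid','tin_mid','candle_mid','tear0'): print(n,[(round(r['conf'],2),np.round(r['xyz'],3)) for r in eyes.tip_of(n,'scene')[:3]])
P=cloud(d);X,Y,Z=P[...,0],P[...,1],P[...,2];I=d['img'].astype(int)
g=(I[...,1]>I[...,0]+35)&(I[...,1]>I[...,2]+25)
k=g&(X>.5)&(X<.582)&(abs(Y+.21)<.05)&(Z>.031)&(Z<.042);print('head',box(P,k),np.median(Z[k]))
k=(abs(X-.619)<.08)&(abs(Y-.243)<.05)&(Z>.15);print('wheel z',np.median(Z[k]))
k=(abs(X-.616)<.08)&(abs(Y+.23)<.1)&(Z>.05); print(' tears',box(P,k))
E
```

```text
26.25 [0.4254 0.0384 0.1713] [ 0.7075 -0.0241 -0.8283] 0.08518995256065874 263.4177227860898
scene 635 [array([ 583.8, -216.2]), array([162.2,  77.3]), 6.0] [0.0065 0.0346 0.0382]
   tail 41 [array([ 599.6, -202.5]), array([ 34.2, 135.9]), 62.6] 0.019417437599685394
   head 498 [array([ 590.9, -209.9]), array([146.5,  66.8]), 4.3] 0.03508449890100679
  riser 443 [array([ 604.6, -223.3]), array([111.6, 113.1]), 81.9]
top 639 [array([ 486.5, -159.3]), array([ 94. , 365.9]), 56.5] [0.0215 0.0362 0.0414]
   tail 14 [array([ 568.3, -204.9]), array([23.7, 63.8]), 38.6] 0.02093866665029054
   head 562 [array([ 585.8, -222.4]), array([ 54.4, 131.5]), 80.1] 0.03621919086750258
  riser 612 [array([ 605.5, -225.1]), array([111.2, 108.8]), 81.5]
slab_head [(0.88, array([ 0.547, -0.213,  0.016])), (0.6, array([0.68 , 0.405, 0.018])), (0.49, array([ 0.618,  0.241, -0.002]))]
slab_shoulder [(0.66, array([0.703, 0.42 , 0.013])), (0.64, array([ 0.573, -0.221,  0.014]))]
slab_tail [(0.6, array([ 0.616, -0.225,  0.009])), (0.57, array([0.741, 0.44 , 0.012]))]
riser_mouth [(0.96, array([ 0.577, -0.219,  0.011])), (0.55, array([ 0.631, -0.225,  0.032])), (0.52, array([0.618, 0.243, 0.166]))]
riser [(0.57, array([ 0.615, -0.228,  0.002]))]
loupe_mid [(0.78, array([0.487, 0.004, 0.002])), (0.31, array([ 0.577, -0.221,  0.011]))]
jar_mid [(0.83, array([0.687, 0.002, 0.031]))]
geode_mid [(0.95, array([ 0.541, -0.433,  0.024])), (0.69, array([ 0.601, -0.011,  0.035]))]
tin_mid [(0.75, array([0.537, 0.418, 0.023])), (0.56, array([ 0.548, -0.214,  0.015]))]
candle_mid [(0.89, array([ 0.601, -0.009,  0.03 ]))]
tear0 [(0.6, array([ 0.639, -0.191,  0.034])), (0.54, array([ 0.625, -0.264,  0.037])), (0.5, array([ 0.633, -0.228,  0.034]))]
head [array([ 550.6, -216.2]), array([56.4, 59.8]), 82.6] 0.0355197653731108
wheel z 0.17288183089629555
 tears [array([ 635.8, -226.3]), array([92.1, 24.4]), 79.9]
```

View pics/zscene18.png

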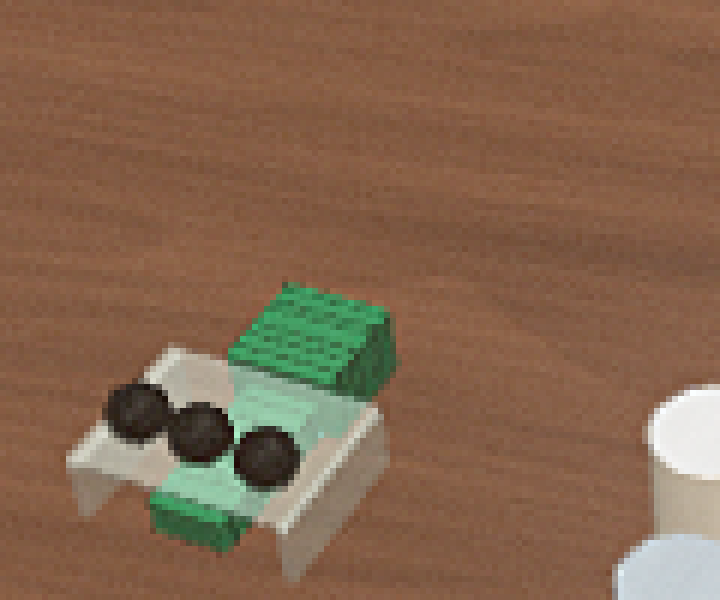

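View pics/ztop18.png

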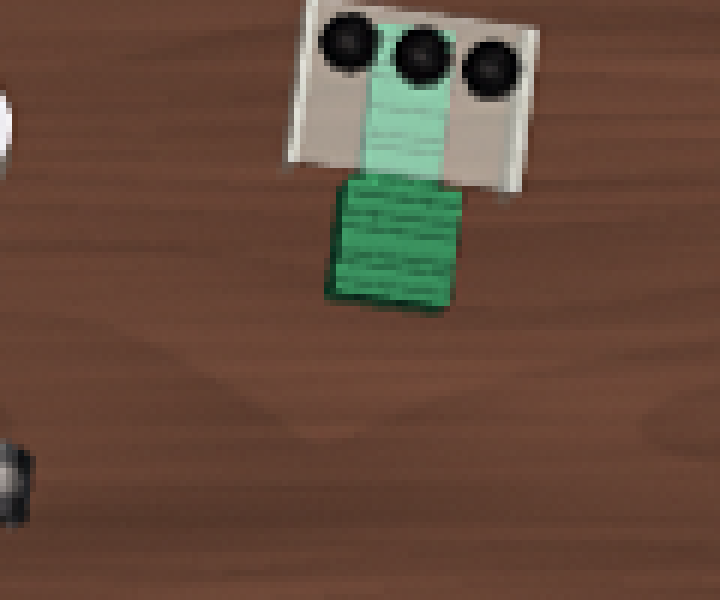

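View pics/fin.png

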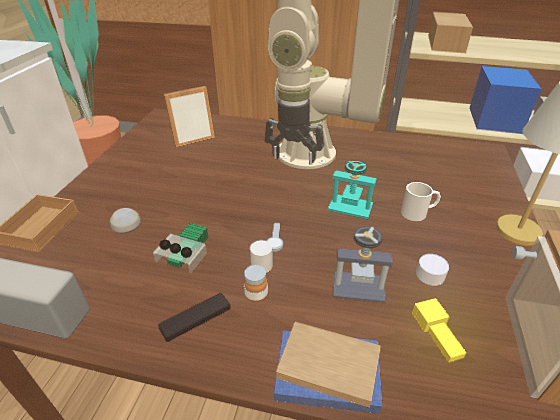

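The slab lies flat with its tail under the riser, shoulder 1–4 mm from the front edge, midway between the legs and straight. The tears and bystanders are where they began, the press is open (wheel top at z 0.173), and the arm is clear.

```bash
python3 -c "
from h import *
print(ticket.hand_in())"
```

```text
the job is handed in; nothing more can be done
None
```

I opened the press by about 21 mm and drew the green slab out by its tail. I set it flat on the shelf top and let go, then took it by its head and slid the tail in under the riser. I released it there and handed the job in at about 26 s; no verdict came back.

**Slab:** The last pictures show it flat and released. The shoulder is roughly 1–4 mm short of the riser's front edge, within about 2 mm of midway between the legs, and straight to about 1°.

**Press and bystanders:** The wheel's top was at z 0.173 m, so the press is still open. The tears, loupe, jar, candle, geode and tin were within about 6 mm of their starting readings, close to the networks' 4 mm accuracy.

**One reading disagreed:** The reported TCP height was about 30–45 mm lower than where the cameras and contacts put the fingertips. My first close on the wheel missed for this reason: the fingers shut above it with no harm done. I set the heights after that from the pictures and contact forces.

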